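Hang up the tin that still holds its solder ingot

TASK

Three identical closed tins stand on the workbench and only one still holds its heavy solder ingot: find it by lifting. Swing the folded hook on the post fully out and hang the heavy tin on it by the arch of its carry handle; the two empty tins end upright on the bench where they stood. Do not tip a tin over or shove the other things on the bench about.

Things in the scene. Friction and masses are not known exactly. Their poses are not given: they have to be found in the camera images.
- post: Fixed hook post: upright plywood panel 20 mm thick (x), 100 mm wide (y), top edge 175 mm above the bench, on a steel foot 12 mm high, 130 mm wide, reaching 20 mm before and 90 mm behind the panel's centre. Origin on the bench under the panel's centre; the hook is on the face that looks along its -x. z up. Folded, the last 45 mm of the hook's bar stands out past the panel's +y edge, nothing behind it.
- hook (a joint): Angle of the flat steel swing-out hook on its vertical hinge (rad): 0 = folded along the panel's face, bar pointing along the post's +y; 1.57 = fully out against its stop, bar pointing straight out (post's -x). It opens counter-clockwise seen from above and stays where it is left (hinge friction 0.12 N m, no spring).
- hook_pin (a point): Point on the hook's hinge axis, level with the top of its bar (175 mm above the bench); 24 mm in front (-x) and 30 mm to -y of the post's origin. Its axes turn with the hook: y points along the bar to its tip. Bar 10 mm wide, 10 mm high, reaching 125 mm from the axis; its last 10 mm carries an upturned end 12 mm higher than the bar's top.
- hook_mid (a point): Point on top of the hook's bar, in the middle of its width, 70 mm from the hinge axis; moves with the hook, same axes as hook_pin.
- tin_a_center (a point): Centre, 85 mm above the underside, of a loose closed steel tin, 58 x 58 mm, 80 mm high to the lid's top, 170 mm with its rigid carry handle: an arch in the tin's y-z plane, opening 44 mm wide (y), from 80 to 128 mm above the underside; cross bar 10 mm wide (x), 128 to 138 mm; on it a black grip block 14 mm (x) by 30 mm (y), 138 to 170 mm. z up.
- tin_b_center (a point): The same point and axes of the second tin, identical to tin_a in shape. An empty tin weighs 0.13 to 0.22 kg, the one with the ingot 0.5 to 0.85 kg; the ingot may be in any of the three and cannot be seen.
- tin_c_center (a point): The same point and axes of the third tin, identical to tin_a in shape; the ingot may be in this one as well.
- screwdriver_grip (a point): Bystander: screwdriver 190 mm long, lying; point on its handle.
- wrench_grip (a point): Bystander: flat wrench 170 mm long, lying; point on its handle.
- tape_roll: Bystander: cardboard ring, 90 mm across, 24 mm high, lying flat; origin at the centre of its underside.
- glue_bottle: Bystander: white plastic bottle, 50 mm across, 150 mm high; origin at the centre of its underside.
- timber_offcut: Bystander: wooden offcut 110 x 45 x 28 mm; origin at the centre of its underside.
- sanding_block: Bystander: cork sanding block 75 x 45 x 30 mm; origin at the centre of its underside.
- mug: Bystander: white mug, 76 mm across without handle, 85 mm high; origin at the centre of its underside.

How it is judged:
By the outcome, as a careful person would: the job done as asked, in the order asked, and still so for the second after the job is handed in, with the robot touching nothing.
It also fails if it takes over 72 s, if anything falls off the work surface, if the arm or the gripper's body presses on something with over 40 N, if the wrist force passes 120 N, or if a joint passes its speed limit or range.

ROBOT

A 7-joint arm with a two-finger parallel gripper is mounted at the origin on the work surface. World frame = base frame: x ahead of the robot, y to its left, z up, the work surface at z = 0. Lengths are in mm, angles in rad, forces in N, time in s.
With the tool pointing down it reaches from about 400 to 875 mm from the base axis. Payload 4.4 kg.
Tool frame: the origin (TCP) lies on the mounting face of the last link; the fingertips stand 173 mm ahead of it and the grasp point (between the pads) lies 155 mm ahead of it; y points along the fingers, x is the direction in which the jaws open and shut, and the axes are right-handed (so a half turn about y gives the same grasp; the last joint's range is limited). The gripper opens to 85 mm and grips with 20 to 120 N. Pads are 22 mm wide; open, the fingers measure 114 mm over their backs; the gripper's body (76 mm by 85 mm) begins 54 mm behind the grasp point. The pads swing forward as they close: fully open they stand 13 mm farther back than shut.
Start: joints at [1.146, 0.628, 0.038, 1.517, -0.027, 0.996, -0.02], TCP at [228.27, -608.612, 404.713] pointing down, gripper open.
Joint ranges: [-3.06, 3.06], [-0.37, 2.12], [-1.25, 1.32], [0.18, 2.47], [-1.1, 4.24], [0.23, 1.98], [-2.94, 2.94]. Speed limits (rad/s): [2.57, 2.57, 3.14, 3.14, 3.14, 3.14, 3.14].

INTERFACE

Orientations are given as a rotation vector (axis times angle).
In Python, from workcell import bot gives the robot as it stands. The module is installed in compiled form; this text tells all that it offers.
- The arm moves only by the tool step_arm, never from a script. Its argument "deltas" is a list of rows, each a list of 7 numbers: the turn, a rotation vector about the tool's x, y, z in degrees, then the shift along the tool's x, y, z in m, then the closure, from 0 (fully open) to 1 (shut). A call has 1 to 20 rows; each row shifts and turns the pose as measured when the row begins, along the tool's axes as they then stand; what a row does not reach is not made up. A row lasts 1/12 s, in which the tool goes at most 41.7 mm and 7.16 degrees, less where a joint would pass 70% of its speed; a pose out of reach is approached as far as the arm can. A call with a gripper value outside its range is refused whole. The fingers move at their own pace and stop on an object; "newtons" is the grip in N (left out, the last holds). Time passes only in rows, so rows that do not move let the fingers close. It gives the time, the measured TCP pose, the force and the opening at its end, in the units of the state.
- bot.observe(): the state, without advancing time (a new reading comes with each control period).
- bot.read_camera(name): name is "scene" or "side" or "wrist"; returns the picture (400x640x3 uint8, blue, green, red); there is no depth.
- bot.camera_info(name): a dict with "fovy" (degrees; the focal length in pixels is half the picture's height over the tangent of half this angle, whatever the lens; pixels are square), "cx", "cy" (the principal point, pixels), "pose" (4x4, takes a point from camera to world coordinates). Camera axes: x right, y up, looking along -z (the intrinsics and any distortion apply to the point x, -y, -z); pixel columns grow to the right and rows downward; lengths in mm; the calibration is good to about 2 mm. A picture is of the moment at which its call begins: read the wrist's pose just before it. camera_info takes no time and is no camera call; for the wrist camera it gives the pose at the moment of the call.
- bot.sign_off(): hands the job in, once; it reports no verdict.
Trained networks look in the newest picture that a camera, given by its name, has taken for a name from the list of things; names that differ only in an ending like _2 or _b are one class to them, and where a whole thing is asked for, a point or a joint stands for the part that bears it (a point fixed in the world has none). Each returns a list of dicts, best first, with "conf" (0 to 1); they miss things now and then, are a little off and sometimes report something else, mostly with a low value. They report only what shows in the picture. A call takes as long as a camera call.
- bot.find_in(camera, target): "rect" ([left, top, right, bottom] in pixels, round what is visible of it).
- bot.regions_of(camera, target): "pixels" (400x640 bool, what is visible of it) and "rect" ([left, top, right, bottom] in pixels, round what is visible of it).
- bot.mark_of(camera, target): "at" ([column, row] in pixels: a listed point, or the origin of a listed thing).
The state is a dict: "time_s": time; "q": joint angles; "dq": joint speeds; "joint_efforts": joint torques, N m; "position": TCP position; "tcp_rot": TCP orientation; "ft_force": force on the tool from outside, world axes, zero at the start; "torque": the same for the moment, N m; "opening": finger opening in mm.
Only numpy, scipy, OpenCV 4.12 (cv2) and the standard library are available. Lean on these libraries where they do the work, as an engineer would, in place of code of your own. Each camera call takes 0.05 s, during which the arm holds its last target.

## Working session

There is one attempt and no reset: what is moved stays moved. The work goes in short steps, Python scripts to look and compute and a tool call to move; the robot and the scene stay as the last step left them, time stands still between calls to the robot, and variables do not carry over. Pictures are saved under pics/ and viewed, and the job is handed in when it is done.

Besides the shell and the picture viewer there is one more tool, called after "Emit:" in YAML: its name, and indented under it one key for each argument. step_arm: Moves the arm, as the interface text tells. Its arguments: {"type":"object","properties":{"deltas":{"type":"array"},"newtons":{"type":"number"}},"required":["deltas"]}

```bash
mkdir -p pics; python3 - <<'E'
from workcell import bot
import cv2,json
s=bot.observe()
print(s)
for n in ["scene","side","wrist"]:
    i=bot.camera_info(n); print(n,i)
    cv2.imwrite(f"pics/{n}0.png",bot.read_camera(n))
E
```

```text
{'time_s': 0.0, 'q': array([ 1.14618893,  0.62933047,  0.03843608,  1.51837663, -0.02699347,
        0.99629178, -0.01998878]), 'dq': array([-0.00082781,  0.00054573,  0.00082203,  0.00060465,  0.0003801 ,
        0.00036244, -0.00050905]), 'joint_efforts': array([ 2.68893217e-05, -5.63404763e+01,  1.22627869e+00, -1.93443686e+01,
        1.09688222e-02,  1.05212827e-02, -2.27467905e-05]), 'position': array([ 228.18034666, -608.31347808,  403.79605553]), 'tcp_rot': array([-1.3567764 ,  0.94208765, -0.93949939]), 'ft_force': array([-0.43651033, -1.04872508, -0.12423622]), 'torque': array([ 0.04049237, -0.00414039, -0.00536054]), 'opening': 85.5154757327662}
scene {'fovy': 49.809106178378364, 'cx': 321.1954264346305, 'cy': 193.41243615418202, 'pose': array([[ 6.33830510e-01, -6.29591900e-01,  4.49302708e-01,
         1.01827547e+03],
       [ 7.73399467e-01,  5.23831259e-01, -3.57007109e-01,
        -3.70471402e+02],
       [-1.05900189e-02,  5.73772474e-01,  8.18946274e-01,
         1.02519819e+03],
       [ 0.00000000e+00,  0.00000000e+00,  0.00000000e+00,
         1.00000000e+00]])}
[... 169 characters left out ...]
63e+02],
       [-2.36531874e-01, -6.12703258e-01,  7.54087124e-01,
         9.50210242e+02],
       [ 1.19418425e-02,  7.74218394e-01,  6.32805871e-01,
         9.14097138e+02],
       [ 0.00000000e+00,  0.00000000e+00,  0.00000000e+00,
         1.00000000e+00]])}
wrist {'fovy': 60.62604830168331, 'cx': 320.51217691456895, 'cy': 202.9727686256606, 'pose': array([[ 3.51372852e-01,  8.94015528e-01,  2.77980852e-01,
         2.99418931e+02],
       [-9.36234793e-01,  3.35919556e-01,  1.03065337e-01,
        -5.82582012e+02],
       [-1.23719286e-03, -2.96469706e-01,  9.55041456e-01,
         3.73626989e+02],
       [ 0.00000000e+00,  0.00000000e+00,  0.00000000e+00,
         1.00000000e+00]])}
```

View pictures.

View pics/scene0.png

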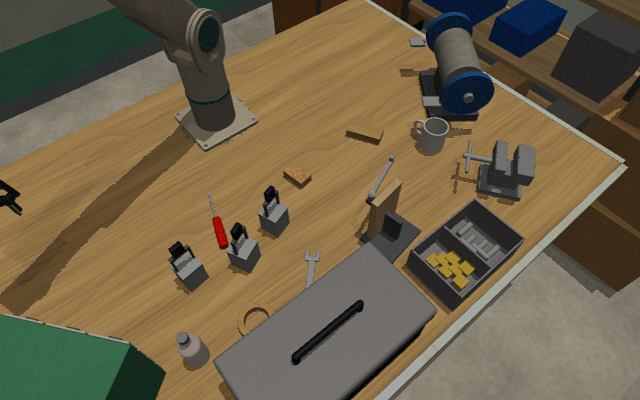

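View pics/side0.png

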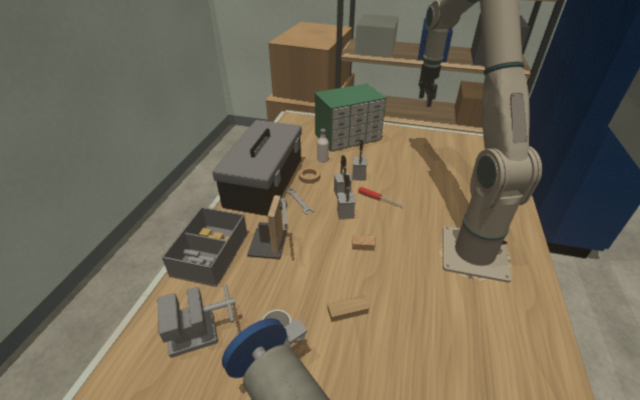

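View pics/wrist0.png

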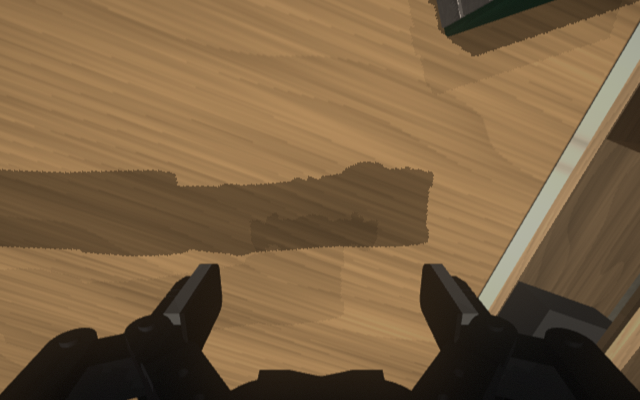

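```bash
cat > h.py <<'E'
import numpy as np,cv2
from scipy.spatial.transform import Rotation as R
def proj(info,P):
    T=np.linalg.inv(info['pose']); P=np.atleast_2d(P); p=P@T[:3,:3].T+T[:3,3]
    f=200/np.tan(np.radians(info['fovy'])/2)
    return np.c_[info['cx']+f*p[:,0]/-p[:,2], info['cy']-f*p[:,1]/-p[:,2]]
def ray(info,uv):
    f=200/np.tan(np.radians(info['fovy'])/2)
    d=np.array([(uv[0]-info['cx'])/f,-(uv[1]-info['cy'])/f,-1.])
    d=info['pose'][:3,:3]@d
    return info['pose'][:3,3],d/np.linalg.norm(d)
def atz(info,uv,z):
    o,d=ray(info,uv); return o+d*(z-o[2])/d[2]
def tri(rays):
    A=np.zeros((3,3));b=np.zeros(3)
    for o,d in rays:
        M=np.eye(3)-np.outer(d,d);A+=M;b+=M@o
    X=np.linalg.solve(A,b)
    return X,[np.linalg.norm((np.eye(3)-np.outer(d,d))@(X-o)) for o,d in rays]
E
python3 - <<'E'
from workcell import bot
from h import *
s=bot.observe(); print(R.from_rotvec(s['tcp_rot']).as_matrix().round(3), s['time_s'])
for n in ["scene","side"]:
    i=bot.camera_info(n)
    for t in ["tin_a_center","hook_pin","hook_mid","post","glue_bottle","mug","tape_roll","timber_offcut","sanding_block","screwdriver_grip","wrench_grip"]:
        r=bot.mark_of(n,t)
        z={'tin_a_center':85,'hook_pin':175,'hook_mid':175}.get(t,0)
        for d in r:
            if d['conf']>.2: print(n,t,round(float(d['conf']),2),np.round(d['at'],1),atz(i,d['at'],z).round(0))
print(bot.observe()['time_s'])
E
```

```text
[[ 0.351 -0.001  0.936]
 [-0.936  0.001  0.351]
 [-0.001 -1.    -0.   ]] 0.15
scene tin_a_center 0.9 [186.2 261.4] [ 449. -337.   85.]
scene hook_pin 0.71 [373.4 188.8] [622. 106. 175.]
scene hook_mid 0.54 [385. 172.] [603. 164. 175.]
scene post 0.71 [382.6 173.8] [518. 263.   0.]
scene post 0.56 [378.5 227. ] [644. 126.   0.]
scene glue_bottle 0.6 [199.8 352. ] [ 623. -424.    0.]
scene mug 0.87 [426.9 145.3] [525. 449.   0.]
scene tape_roll 0.83 [253.7 323.2] [ 647. -290.    0.]
scene tape_roll 0.4 [306.3 292.3] [ 666. -144.    0.]
scene timber_offcut 0.82 [363.1 134.3] [363. 327.   0.]
scene timber_offcut 0.51 [377.6 226.3] [641. 126.   0.]
scene sanding_block 0.95 [293.2 176.8] [355.  51.   0.]
scene screwdriver_grip 0.69 [365.2 135.9] [372. 327.   0.]
scene screwdriver_grip 0.63 [219.9 230.2] [ 373. -216.    0.]
scene wrench_grip 0.53 [307.9 293. ] [ 670. -142.    0.]
side tin_a_center 0.58 [357.2 159.2] [ 461. -336.   85.]
side hook_pin 0.7 [344.1 175.3] [469. -84. 175.]
side hook_pin 0.52 [280.8 204.8] [628. 121. 175.]
side hook_pin 0.49 [283.9 211.8] [608. 150. 175.]
side hook_mid 0.44 [284.7 213.5] [603. 157. 175.]
side post 0.65 [278.3 244. ] [648. 125.   0.]
side glue_bottle 0.85 [322.3 161.3] [ 627. -411.    0.]
side glue_bottle 0.35 [364.  246.4] [363.  63.   0.]
side mug 0.77 [279.1 339.1] [529. 457.   0.]
side tape_roll 0.48 [307.2 177.8] [ 658. -272.   -0.]
side timber_offcut 0.57 [347.7 309.2] [369. 321.   0.]
side timber_offcut 0.37 [292.9 194.2] [ 682. -150.    0.]
side sanding_block 0.9 [366.4 243.9] [357.  50.   0.]
side screwdriver_grip 0.62 [370.6 197.1] [ 380. -209.    0.]
side wrench_grip 0.7 [296.4 194.6] [ 668. -151.    0.]
1.25
```

```bash
python3 - <<'E'
import cv2
a=cv2.imread('pics/scene0.png');b=cv2.imread('pics/side0.png')
cv2.imwrite('pics/z1.png',cv2.resize(a[160:300,320:460],None,fx=4,fy=4,interpolation=cv2.INTER_CUBIC))
cv2.imwrite('pics/z2.png',cv2.resize(a[170:310,150:330],None,fx=4,fy=4,interpolation=cv2.INTER_CUBIC))
cv2.imwrite('pics/z3.png',cv2.resize(b[120:270,230:400],None,fx=4,fy=4,interpolation=cv2.INTER_CUBIC))
E
```

```text
(no output)
```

View pics/z1.png

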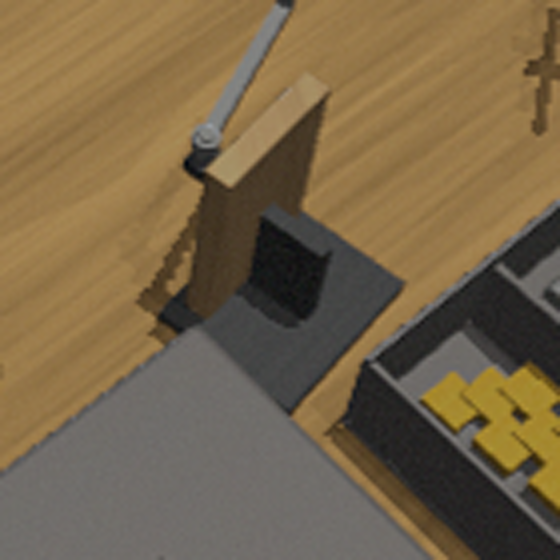

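View pics/z2.png

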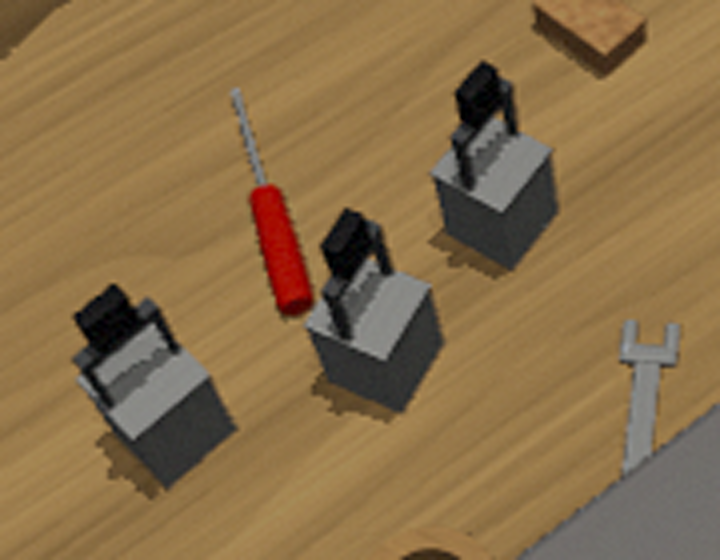

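View pics/z3.png

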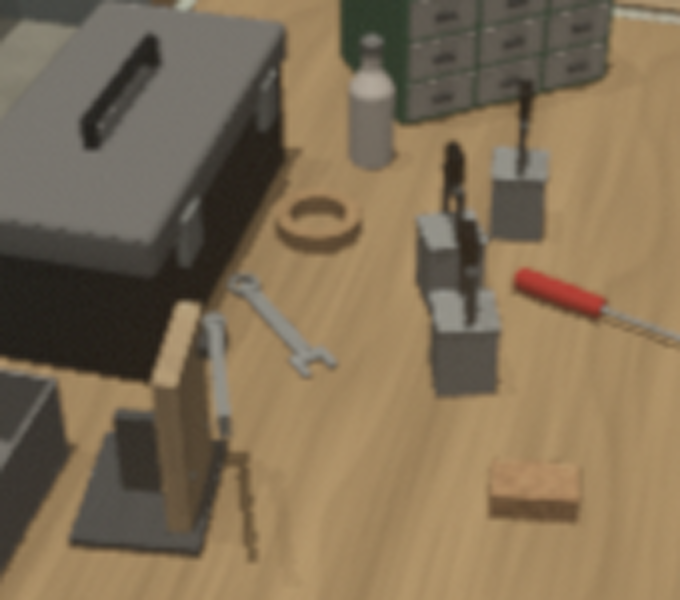

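```bash
cat > fit.py <<'E'
from workcell import bot
from h import *
from scipy.optimize import least_squares
C=bot.camera_info("scene");S=bot.camera_info("side")
def pose(p,L):
    c,s=np.cos(p[2]),np.sin(p[2]); L=np.atleast_2d(L)
    return np.c_[p[0]+c*L[:,0]-s*L[:,1],p[1]+s*L[:,0]+c*L[:,1],L[:,2]]
def fit(obs,p0):
    def f(p): return np.concatenate([(proj(i,pose(p,L))[0]-uv) for i,L,uv in obs])
    r=least_squares(f,p0,loss='soft_l1'); return r.x,r.fun.reshape(-1,2)
E
cat > run1.py <<'E'
from fit import *
z2=lambda u,v:np.array([150+u/4,170+v/4]); z1=lambda u,v:np.array([320+u/4,160+v/4]); z3=lambda u,v:np.array([230+u/4,120+v/4])
h=29
# tin: y axis = front->right image direction in scene
def tin(lf,fr,rt,bf,br,p0):
    # front->right = +y ; left->front = +x  (world approx)
    o=[(C,[h,-h,80],z2(*fr)),(C,[h,h,80],z2(*rt)),(C,[-h,-h,80],z2(*lf)),(C,[h,-h,0],z2(*bf)),(C,[h,h,0],z2(*br))]
    return fit(o,p0)
for n,a in dict(L=((80,380),(132,438),(208,375),(168,487),(235,430),[450,-337,0]),M=((308,328),(388,358),(430,288),(403,412),(443,342),[450,-200,0]),Rt=((432,175),(502,210),(552,150),(512,270),(557,210),[420,-100,0])).items():
    p,r=tin(*a); print(n,p.round(3),r.round(1).tolist())
    print(proj(S,pose(p,[[h,h,80],[-h,h,80],[h,h,0],[-h,h,0],[0,0,170]])).round(1).tolist())
o=[(C,[-24,-30,175],z1(205,130)),(C,[-24,95,187],z1(288,2)),(C,[-10,50,175],z1(303,75)),(C,[10,50,175],z1(329,93)),(C,[10,-50,175],z1(232,187)),(C,[-10,-50,175],z1(203,173)),(C,[90,65,12],z1(403,285)),(C,[90,-65,12],z1(290,411))]
o+=[(S,[-10,-50,175],z3(200,308)),(S,[10,50,175],z3(155,385)),(S,[-10,50,175],z3(180,388)),(S,[-24,-30,175],z3(213,320)),(S,[90,65,12],z3(72,543)),(S,[-20,65,12],z3(200,550))]
p,r=fit(o,[645,125,.3]); print(p.round(3),r.round(1).tolist())
print(pose(p,[[-24,-30,175],[-24,95,187],[-24-125,-30,175]]))
E
python3 run1.py
```

```text
L [ 4.51087e+02 -3.41643e+02  1.28000e-01] [[-0.1, 0.3], [0.6, -0.3], [-1.5, -0.5], [-0.4, 1.1], [1.2, -0.3]]
[[352.3, 163.2], [366.6, 164.2], [351.2, 179.1], [365.0, 180.2], [361.4, 140.7]]
M [ 4.97284e+02 -2.10338e+02  4.88000e-01] [[-0.4, 0.6], [0.1, -1.5], [-1.3, -0.1], [0.5, 0.9], [0.9, -0.3]]
[[337.2, 181.4], [351.7, 179.3], [336.5, 197.8], [350.6, 195.7], [343.4, 156.3]]
Rt [ 4.59183e+02 -8.96420e+01  3.46000e-01] [[-0.1, 0.5], [-0.1, -0.9], [-1.0, -0.5], [0.3, 0.8], [0.8, -0.0]]
[[339.1, 201.9], [355.2, 200.9], [338.3, 218.7], [353.9, 217.7], [347.2, 176.0]]
[6.48485e+02 1.25289e+02 1.64000e-01] [[-0.1, 1.3], [10.0, -0.3], [-0.3, -1.9], [-0.1, -2.2], [-0.5, 0.1], [-0.0, -1.0], [0.3, -2.1], [0.3, -0.6], [0.1, -2.1], [-0.9, -1.2], [-0.6, -1.6], [0.1, -1.0], [-1.0, -1.6], [0.4, -1.2]]
[[629.70904768  91.77044671 175.        ]
 [609.28481449 215.09056144 187.        ]
 [506.38893295  71.34621351 175.        ]]
```

Emit:
step_arm:
  deltas:
    - [0, -6.75, 0, 0, -0.006, 0, 0]
    - [0, -6.75, 0, 0, -0.006, 0, 0]
    - [0, -6.75, 0, 0, -0.006, 0, 0]
    - [0, -6.75, 0, 0, -0.006, 0, 0]
    - [0, -6.75, 0, 0, -0.006, 0, 0]
    - [0, -6.75, 0, 0, -0.006, 0, 0]
    - [0, -6.75, 0, 0, -0.006, 0, 0]
    - [0, -6.75, 0, 0, -0.006, 0, 0]
    - [0, -6.75, 0, 0, -0.006, 0, 0]
    - [0, -6.75, 0, 0, -0.006, 0, 0]
    - [0, -6.75, 0, 0, -0.006, 0, 0]
    - [0, -6.75, 0, 0, -0.006, 0, 0]
    - [0, -6.75, 0, 0, -0.006, 0, 0]

```text
time_s: 2.33
position: [227.7, -608.1, 484.5]
tcp_rot: [-1.545, -0.305, 0.31]
ft_force: [-0.9, 0.5, 0.0]
opening: 85.3
```

```bash
cat >> h.py <<'E'
def st(bot,target=None,yaw=None):
    s=bot.observe(); M=R.from_rotvec(s['tcp_rot']).as_matrix()
    az=np.degrees(np.arctan2(M[1,0],M[0,0]))
    print('t',round(s['time_s'],2),'pos',s['position'].round(1),'xaz',az.round(2),'tilt y',M[:,1].round(4),'F',s['ft_force'].round(2),'open',round(s['opening'],1),'q7',s['q'].round(2))
    if target is not None:
        d=M.T@(np.array(target)-s['position']); print('tool shift mm',d.round(1))
    if yaw is not None: print('tool-y turn deg',round(-(yaw-az),2))
    # levelling turn
    v=np.cross(M[:,1],[0,0,-1]); print('level turn deg(tool)',np.degrees(M.T@v).round(2))
    return s,M
E
python3 - <<'E'
from workcell import bot
from h import *
st(bot,[460,-190,480],18)
E
```

```text
t 2.33 pos [ 227.7 -608.1  484.5] xaz 22.45 tilt y [-0.004   0.0028 -1.    ] F [-0.9   0.49  0.01] open 85.3 q7 [ 1.39  0.58 -0.39  1.4   0.23  1.21  1.37]
tool shift mm [374.3   4.7 297.7]
tool-y turn deg 4.45
level turn deg(tool) [-0.23 -0.   -0.15]
```

Emit:
step_arm:
  deltas:
    - [0, 0.4, 0, 0.031, 0, 0.025, 0]
    - [0, 0.4, 0, 0.031, 0, 0.025, 0]
    - [0, 0.4, 0, 0.031, 0, 0.025, 0]
    - [0, 0.4, 0, 0.031, 0, 0.025, 0]
    - [0, 0.4, 0, 0.031, 0, 0.025, 0]
    - [0, 0.4, 0, 0.031, 0, 0.025, 0]
    - [0, 0.4, 0, 0.031, 0, 0.025, 0]
    - [0, 0.4, 0, 0.031, 0, 0.025, 0]
    - [0, 0.4, 0, 0.031, 0, 0.025, 0]
    - [0, 0.4, 0, 0.031, 0, 0.025, 0]
    - [0, 0.4, 0, 0.031, 0, 0.025, 0]
    - [0, 0.4, 0, 0.02, 0, 0.016, 0]
    - [0, 0, 0, 0, 0, 0, 0]

```text
time_s: 3.42
position: [471.6, -196.8, 483.7]
tcp_rot: [-1.564, -0.234, 0.233]
ft_force: [0.9, -0.5, -0.2]
opening: 85.2
```

```bash
python3 - <<'E'
from workcell import bot
from h import *
import pickle
st(bot,[460,-190,480],18)
i=bot.camera_info("wrist"); im=bot.read_camera("wrist"); cv2.imwrite("pics/w1.png",im); pickle.dump(i,open('w1.pkl','wb'))
E
```

```text
t 3.42 pos [ 471.6 -196.8  483.7] xaz 17.01 tilt y [ 0.0013 -0.0056 -1.    ] F [ 0.88 -0.5  -0.2 ] open 85.2 q7 [ 0.69  0.37 -0.49  1.78  0.2   1.04  0.42]
tool shift mm [-9.   3.6  9.9]
tool-y turn deg -0.99
level turn deg(tool) [ 0.33  0.   -0.02]
```

View pics/w1.png

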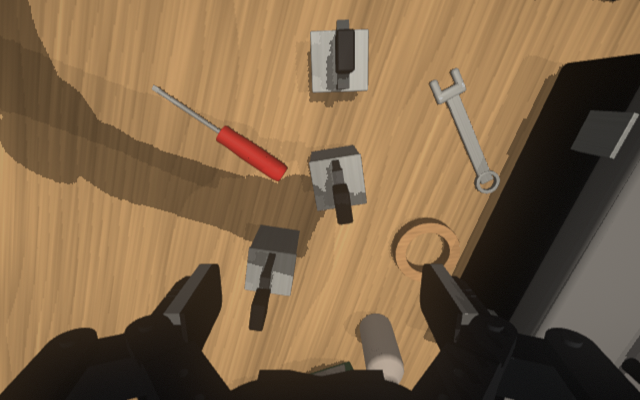

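```bash
python3 - <<'E'
import cv2
a=cv2.imread('pics/w1.png')
f=lambda y0,x0,n:cv2.imwrite(n,cv2.resize(a[y0:y0+120,x0:x0+120],None,fx=5,fy=5,interpolation=cv2.INTER_CUBIC))
f(0,280,'pics/wa.png');f(130,280,'pics/wb.png');f(215,220,'pics/wc.png')
E
```

```text
(no output)
```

View pics/wa.png

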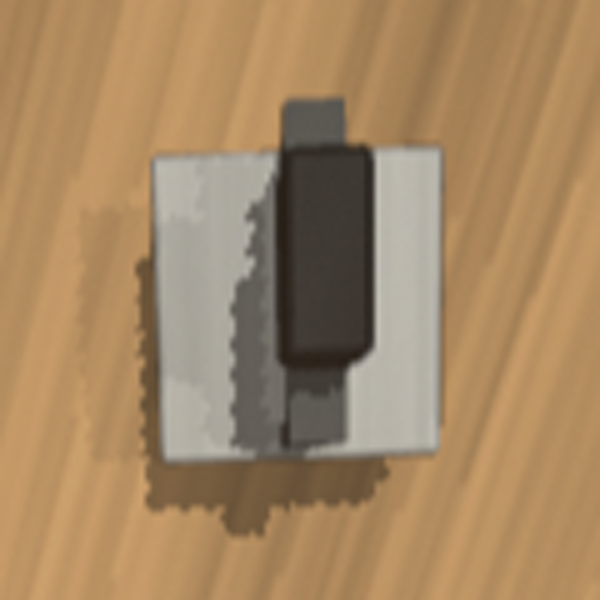

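View pics/wb.png

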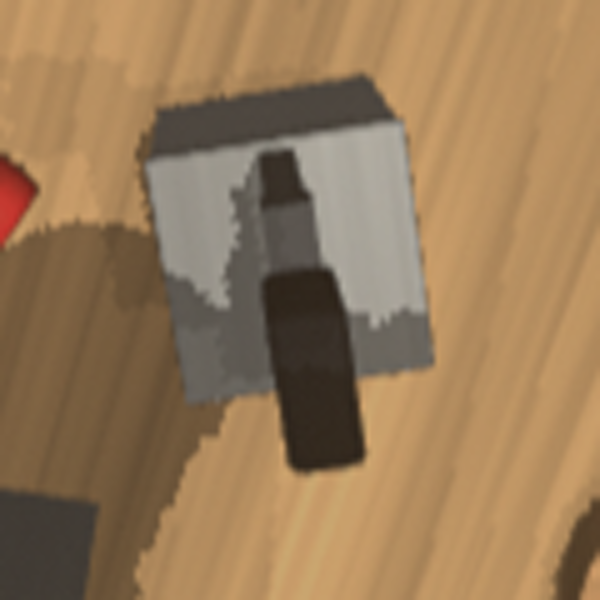

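View pics/wc.png

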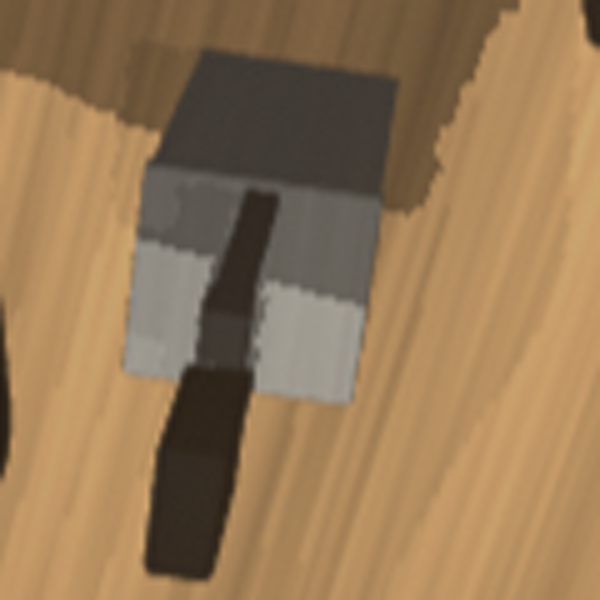

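```bash
cat > run2.py <<'E'
from fit import *
import pickle
W=pickle.load(open('w1.pkl','rb')); h=29
T=dict(Rt=((280,0),[(153,157),(441,147),(438,451),(163,462)],[],[459,-90,.34]),
M=((280,130),[(147,160),(402,121),(433,365),(188,405)],[(160,108),(367,75)],[497,-210,.48]),
L=((220,215),[(148,167),(381,197),(352,405),(125,373)],[(210,48),(397,78)],[451,-341,.13]))
for n,(o,c,b,p0) in T.items():
    L=[[-h,h,80],[h,h,80],[h,-h,80],[-h,-h,80],[-h,h,0],[h,h,0]]
    ob=[(W,l,np.array(o)+np.array(q)/5) for l,q in zip(L,c+b)]
    p,r=fit(ob,p0); print(n,p.round(3),'deg',np.degrees(p[2]).round(2),r.round(1).tolist(),
     'grip corners crop',((proj(W,pose(p,[[-7,15,170],[7,15,170],[7,-15,170],[-7,-15,170]]))-o)*5).round(0).tolist())
E
python3 run2.py
```

```text
Rt [ 4.58961e+02 -8.96070e+01  3.29000e-01] deg 18.86 [[-0.7, -0.4], [0.5, -0.5], [0.5, 0.7], [-0.4, 0.4]] grip corners crop [[282.0, 147.0], [376.0, 143.0], [376.0, 358.0], [286.0, 361.0]]
M [ 4.96907e+02 -2.10760e+02  4.56000e-01] deg 26.15 [[-0.7, 0.3], [0.6, -0.2], [0.6, 0.9], [-0.4, 0.5], [-1.2, -0.7], [0.8, -1.0]] grip corners crop [[266.0, 320.0], [346.0, 307.0], [369.0, 469.0], [291.0, 480.0]]
L [ 4.51871e+02 -3.42369e+02  1.41000e-01] deg 8.1 [[-0.7, -0.3], [0.8, 0.6], [0.4, 0.5], [-0.4, 0.6], [-1.8, -0.6], [1.4, -0.7]] grip corners crop [[158.0, 449.0], [231.0, 458.0], [215.0, 588.0], [144.0, 579.0]]
```

```bash
python3 - <<'E'
from workcell import bot
from h import *
st(bot,[497,-210.8,311],26.15)
E
```

```text
t 3.47 pos [ 470.5 -198.7  483.6] xaz 16.93 tilt y [-1.0e-04 -6.9e-03 -1.0e+00] F [0.02 0.27 0.49] open 85.4 q7 [ 0.69  0.37 -0.49  1.78  0.21  1.04  0.42]
tool shift mm [ 22.2 172.6 -18.2]
tool-y turn deg -9.22
level turn deg(tool) [ 0.38 -0.   -0.12]
```

Emit:
step_arm:
  deltas:
    - [0.1, -2.3, 0, 0.005, 0.025, -0.0045, 0]
    - [0.1, -2.3, 0, 0.0055, 0.025, -0.0045, 0]
    - [0.1, -2.3, 0, 0.0055, 0.025, -0.005, 0]
    - [0.1, -2.3, 0, 0.005, 0.025, -0.005, 0]
    - [0, 0, 0, 0, 0, 0, 0]

```text
time_s: 3.88
position: [496.0, -215.9, 382.6]
tcp_rot: [-1.55, -0.359, 0.361]
ft_force: [-1.0, 0.5, 0.2]
opening: 85.6
```

```bash
python3 - <<'E'
from workcell import bot
from h import *
st(bot,[497,-210.8,311],26.15)
E
```

```text
t 3.88 pos [ 496.  -215.9  382.6] xaz 26.25 tilt y [ 8.0e-04 -8.9e-03 -1.0e+00] F [-0.96  0.46  0.21] open 85.6 q7 [ 0.67  0.53 -0.47  1.84  0.33  0.84  0.49]
tool shift mm [ 3.3 71.6  4.7]
tool-y turn deg 0.1
level turn deg(tool) [ 0.48 -0.   -0.19]
```

Emit:
step_arm:
  deltas:
    - [0.2, 0, -0.1, 0.001, 0.02, 0.002, 0.2]
    - [0.1, 0, -0.1, 0.001, 0.02, 0.0015, 0.2]
    - [0.1, 0, 0, 0.001, 0.02, 0.001, 0.2]
    - [0, 0, 0, 0, 0.009, 0, 0.2]
    - [0, 0, 0, 0, 0, 0, 0.3]

```text
time_s: 4.3
position: [494.3, -218.3, 314.7]
tcp_rot: [-1.549, -0.347, 0.348]
ft_force: [0.5, 0.9, -0.1]
opening: 59.9
```

```bash
python3 - <<'E'
from workcell import bot
from h import *
st(bot,[497,-210.8,311],26.15)
cv2.imwrite("pics/w2.png",bot.read_camera("wrist"))
E
```

```text
t 4.3 pos [ 494.3 -218.3  314.7] xaz 25.35 tilt y [ 5.0e-04 -6.7e-03 -1.0e+00] F [ 0.46  0.87 -0.09] open 59.9 q7 [ 0.64  0.62 -0.42  1.91  0.39  0.69  0.43]
tool shift mm [5.6 3.6 5.7]
tool-y turn deg -0.8
level turn deg(tool) [ 0.36  0.   -0.14]
```

View pics/w2.png

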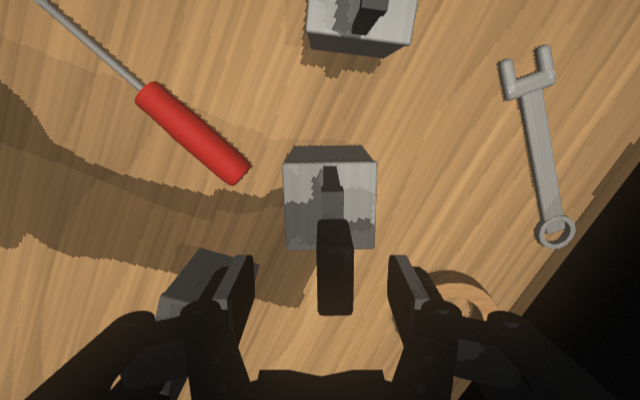

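Emit:
step_arm:
  deltas:
    - [0.2, -0.8, 0, 0.006, 0.004, 0.006, 0.3]
    - [0, 0, 0, 0, 0, 0, 0.3]

```text
time_s: 4.52
position: [497.9, -211.1, 313.7]
tcp_rot: [-1.548, -0.358, 0.356]
ft_force: [0.3, -0.0, 0.1]
opening: 59.6
```

```bash
python3 - <<'E'
from workcell import bot
from h import *
st(bot,[497,-210.8,311],26.15)
E
```

```text
t 4.52 pos [ 497.9 -211.1  313.7] xaz 26.06 tilt y [ 0.0029 -0.0058 -1.    ] F [ 0.3  -0.03  0.09] open 59.6 q7 [ 0.63  0.63 -0.42  1.91  0.4   0.69  0.42]
tool shift mm [-0.7  2.7  0.7]
tool-y turn deg -0.09
level turn deg(tool) [ 0.37 -0.    0.01]
```

Emit:
step_arm:
  deltas:
    - [0, 0, 0, 0, 0.003, 0, 1]
    - [0, 0, 0, 0, 0, 0, 1]
    - [0, 0, 0, 0, 0, 0, 1]
    - [0, 0, 0, 0, 0, 0, 1]
    - [0, 0, 0, 0, 0, 0, 1]
    - [0, 0, 0, 0, 0, 0, 1]
  newtons: 60

```text
time_s: 5.02
position: [499.0, -210.9, 313.6]
tcp_rot: [-1.551, -0.362, 0.353]
ft_force: [-0.1, 0.2, -2.3]
opening: 12.8
```

```bash
python3 - <<'E'
from workcell import bot
from h import *
s,M=st(bot,[497,-210.8,311],26.15); np.save('effM.npy',s['joint_efforts']);print(s['joint_efforts'].round(2))
E
```

```text
t 5.02 pos [ 499.  -210.9  313.6] xaz 26.11 tilt y [ 0.0076 -0.0082 -0.9999] F [-0.07  0.2  -2.31] open 12.8 q7 [ 0.62  0.63 -0.42  1.91  0.4   0.68  0.42]
tool shift mm [-1.7  2.6  1. ]
tool-y turn deg -0.04
level turn deg(tool) [ 0.61 -0.    0.18]
[-3.000e-02 -5.004e+01 -4.720e+00 -1.407e+01  3.000e-02 -4.000e-02
  0.000e+00]
```

Emit:
step_arm:
  deltas:
    - [0, 0, 0, 0, -0.01, 0, 1]
    - [0, 0, 0, 0, -0.014, 0, 1]
    - [0, 0, 0, 0, -0.014, 0, 1]
    - [0, 0, 0, 0, 0, 0, 1]
    - [0, 0, 0, 0, 0, 0, 1]
    - [0, 0, 0, 0, 0, 0, 1]

```text
time_s: 5.52
position: [497.9, -210.6, 353.8]
tcp_rot: [-1.549, -0.36, 0.355]
ft_force: [0.4, 0.1, -2.8]
opening: 13.0
```

```bash
python3 - <<'E'
from workcell import bot
from h import *
s,M=st(bot,[499,-210.9,313.6],26.15); print((s['joint_efforts']-np.load('effM.npy')).round(2))
for k in range(3):
    im=bot.read_camera("wrist"); print(bot.observe()['ft_force'])
cv2.imwrite("pics/w3.png",im)
E
```

```text
t 5.52 pos [ 497.9 -210.6  353.8] xaz 26.1 tilt y [ 0.0053 -0.0073 -1.    ] F [ 0.4   0.12 -2.81] open 13.0 q7 [ 0.65  0.57 -0.45  1.87  0.36  0.77  0.46]
tool shift mm [ 0.7 40.2 -0.4]
tool-y turn deg -0.05
level turn deg(tool) [ 0.51 -0.    0.09]
[ 0.13  1.41 -0.07 -1.63 -0.01  0.08  0.01]
[ 0.88144695  0.15006003 -1.67926393]
[-0.33116269 -0.38588537 -1.89575796]
[ 0.2519476  0.5097064 -1.8749178]
```

View pics/w3.png

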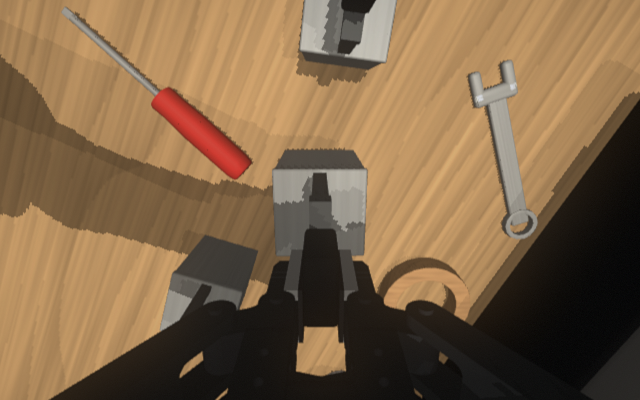

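Emit:
step_arm:
  deltas:
    - [0, 0, 0, 0.0005, 0.014, 0, 1]
    - [0, 0, 0, 0.0005, 0.012, 0, 1]
    - [0, 0, 0, 0, 0.008, 0, 1]
    - [0, 0, 0, 0, 0.004, 0, 1]
    - [0, 0, 0, 0, 0.003, 0, 1]
    - [0, 0, 0, 0, 0, 0, 1]

```text
time_s: 6.17
position: [499.3, -210.4, 314.2]
tcp_rot: [-1.552, -0.358, 0.357]
ft_force: [0.3, -0.3, -2.0]
opening: 12.6
```

```bash
python3 - <<'E'
from workcell import bot
from h import *
s,M=st(bot,[499,-210.9,313.6],26.15)
E
```

```text
t 6.17 pos [ 499.3 -210.4  314.2] xaz 26.08 tilt y [ 0.0032 -0.0105 -0.9999] F [ 0.29 -0.3  -2.02] open 12.6 q7 [ 0.62  0.63 -0.42  1.9   0.4   0.69  0.42]
tool shift mm [-0.4  0.6 -0.3]
tool-y turn deg -0.07
level turn deg(tool) [ 0.62 -0.   -0.1 ]
```

Emit:
step_arm:
  deltas:
    - [0, 0, 0, 0, 0.0015, 0, 1]
    - [0, 0, 0, 0, 0.001, 0, 1]
    - [0, 0, 0, 0, 0, 0, 1]

```text
time_s: 6.42
position: [499.8, -210.5, 313.0]
tcp_rot: [-1.554, -0.359, 0.356]
ft_force: [-0.6, 0.5, 0.3]
opening: 13.5
```

Emit:
step_arm:
  deltas:
    - [0, 0, 0, 0, 0, 0, 0.7]
    - [0, 0, 0, 0, 0, 0, 0.5]
    - [0, 0, 0, 0, 0, 0, 0.3]
    - [0, 0, 0, 0, 0, 0, 0.3]
    - [0, 0, 0, 0, -0.02, 0, 0.3]
    - [0, 0, 0, 0, -0.03, 0, 0.3]
    - [0, 0, 0, 0, -0.03, 0, 0.3]
    - [0, 0, 0, 0, 0, 0, 0.3]

```text
time_s: 7.08
position: [499.2, -209.4, 391.9]
tcp_rot: [-1.548, -0.356, 0.361]
ft_force: [-0.2, -0.3, -0.1]
opening: 60.1
```

```bash
python3 - <<'E'
from workcell import bot
from h import *
s,M=st(bot,[459,-89.6,311],18.86)
cv2.imwrite("pics/w4.png",bot.read_camera("wrist"))
E
```

```text
t 7.08 pos [ 499.2 -209.4  391.9] xaz 26.14 tilt y [-0.0015 -0.0075 -1.    ] F [-0.17 -0.26 -0.13] open 60.1 q7 [ 0.67  0.52 -0.48  1.83  0.32  0.87  0.49]
tool shift mm [ 17.1  80.1 125.8]
tool-y turn deg 7.28
level turn deg(tool) [ 0.35 -0.   -0.27]
```

View pics/w4.png

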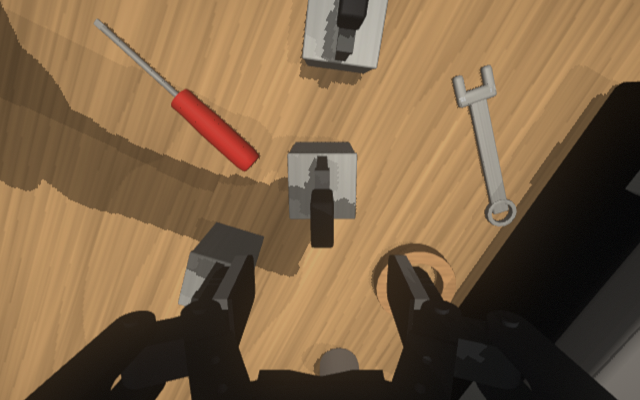

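Emit:
step_arm:
  deltas:
    - [0.1, 1.8, 0, 0.006, 0.005, 0.031, 0.3]
    - [0.1, 1.8, 0, 0.005, 0.005, 0.031, 0.3]
    - [0.1, 1.8, 0, 0.003, 0.005, 0.031, 0.3]
    - [0, 1.8, 0, 0.002, 0.005, 0.031, 0.3]
    - [0, 0, 0, 0, 0, 0, 0.3]
    - [0, 0, 0, 0, 0, 0, 0.3]

```text
time_s: 7.63
position: [461.3, -87.5, 364.6]
tcp_rot: [-1.557, -0.242, 0.257]
ft_force: [0.0, -1.2, 0.4]
opening: 59.6
```

```bash
python3 - <<'E'
from workcell import bot
from h import *
s,M=st(bot,[459,-89.6,312],18.86)
E
```

```text
t 7.63 pos [461.3 -87.5 364.6] xaz 18.24 tilt y [-0.0092 -0.0025 -1.    ] F [ 0.04 -1.25  0.41] open 59.6 q7 [ 0.44  0.46 -0.44  2.04  0.3   0.71  0.13]
tool shift mm [-2.3 52.6 -1.3]
tool-y turn deg -0.62
level turn deg(tool) [-0.03  0.   -0.54]
```

Emit:
step_arm:
  deltas:
    - [0, -0.3, -0.3, -0.001, 0.015, -0.0005, 0.3]
    - [0, -0.3, -0.2, -0.001, 0.015, -0.0005, 0.3]
    - [0, 0, 0, 0, 0.013, 0, 0.3]
    - [0, 0, 0, 0, 0.006, 0, 0.3]
    - [0, 0, 0, 0, 0, 0, 0.3]

```text
time_s: 8.05
position: [460.0, -91.6, 312.2]
tcp_rot: [-1.555, -0.257, 0.259]
ft_force: [0.3, -0.2, 0.8]
opening: 59.5
```

```bash
python3 - <<'E'
from workcell import bot
from h import *
s,M=st(bot,[459,-89.6,313],18.86)
E
```

```text
t 8.05 pos [460.  -91.6 312.2] xaz 18.85 tilt y [-1.2e-03 -3.0e-04 -1.0e+00] F [ 0.35 -0.16  0.77] open 59.5 q7 [ 0.41  0.55 -0.39  2.09  0.38  0.57  0.08]
tool shift mm [-0.3 -0.8  2.3]
tool-y turn deg -0.01
level turn deg(tool) [-0.01  0.   -0.07]
```

Within tolerance; correct z by 2 mm, close and lift.

Emit:
step_arm:
  deltas:
    - [0, 0, 0, 0, 0, 0.002, 1]
    - [0, 0, 0, 0, 0, 0, 1]
    - [0, 0, 0, 0, 0, 0, 1]
    - [0, 0, 0, 0, 0, 0, 1]
    - [0, 0, 0, 0, 0, 0, 1]
    - [0, 0, 0, 0, 0, 0, 1]
    - [0, 0, 0, 0, -0.01, 0, 1]
    - [0, 0, 0, 0, -0.014, 0, 1]
    - [0, 0, 0, 0, -0.014, 0, 1]
    - [0, 0, 0, 0, 0, 0, 1]
    - [0, 0, 0, 0, 0, 0, 1]
    - [0, 0, 0, 0, 0, 0, 1]

```text
time_s: 9.05
position: [459.3, -91.2, 352.2]
tcp_rot: [-1.556, -0.256, 0.257]
ft_force: [-0.4, -0.9, -1.6]
opening: 13.1
```

```bash
python3 - <<'E'
from workcell import bot
from h import *
s,M=st(bot,[459,-89.6,313],18.86)
for k in range(3):
    im=bot.read_camera("wrist"); print(bot.observe()['ft_force'])
cv2.imwrite("pics/w5.png",im)
E
```

```text
t 9.05 pos [459.3 -91.2 352.2] xaz 18.72 tilt y [-8.e-04 -1.e-03 -1.e+00] F [-0.42 -0.89 -1.57] open 13.1 q7 [ 0.45  0.48 -0.44  2.06  0.32  0.67  0.12]
tool shift mm [ 0.2 39.2  1.6]
tool-y turn deg -0.14
level turn deg(tool) [ 0.04 -0.   -0.06]
[ 0.2608734  -0.53048649 -1.454663  ]
[-0.06500342  0.17860177 -1.30061226]
[-0.29899564  1.0236962  -2.11743303]
```

View pics/w5.png

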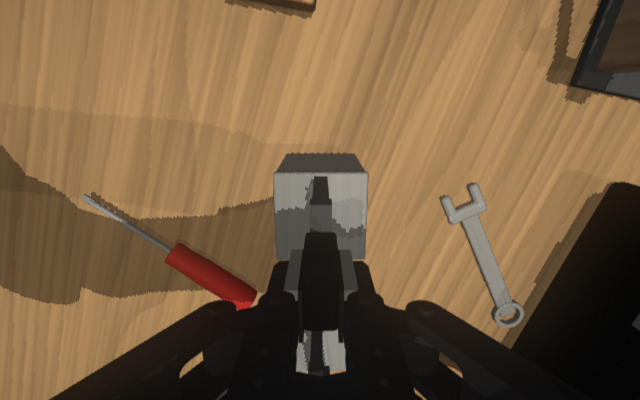

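Emit:
step_arm:
  deltas:
    - [0, 0, 0, 0, 0.014, 0, 1]
    - [0, 0, 0, 0, 0.012, 0, 1]
    - [0, 0, 0, 0, 0.008, 0, 1]
    - [0, 0, 0, 0, 0.003, 0, 1]
    - [0, 0, 0, 0, 0, 0, 1]
    - [0, 0, 0, 0, 0, 0, 1]

```text
time_s: 9.7
position: [459.5, -90.9, 312.8]
tcp_rot: [-1.556, -0.254, 0.26]
ft_force: [0.6, 0.3, -1.8]
opening: 13.1
```

```bash
python3 - <<'E'
from workcell import bot
from h import *
s,M=st(bot,[459.5,-90,312],18.86)
E
```

```text
t 9.7 pos [459.5 -90.9 312.8] xaz 18.76 tilt y [-0.0031 -0.0013 -1.    ] F [ 0.61  0.27 -1.84] open 13.1 q7 [ 0.41  0.55 -0.39  2.09  0.38  0.57  0.08]
tool shift mm [0.2 0.8 0.8]
tool-y turn deg -0.1
level turn deg(tool) [ 0.01 -0.   -0.19]
```

Emit:
step_arm:
  deltas:
    - [0, 0, 0, 0, 0.0015, 0, 1]
    - [0, 0, 0, 0, 0.001, 0, 1]
    - [0, 0, 0, 0, 0, 0, 1]

```text
time_s: 9.95
position: [459.7, -90.4, 313.2]
tcp_rot: [-1.559, -0.255, 0.259]
ft_force: [-0.2, -0.2, -2.0]
opening: 13.1
```

Emit:
step_arm:
  deltas:
    - [0, 0, 0, 0, 0.002, 0, 1]
    - [0, 0, 0, 0, 0.001, 0, 1]
    - [0, 0, 0, 0, 0, 0, 1]

```text
time_s: 10.2
position: [460.0, -90.2, 313.1]
tcp_rot: [-1.562, -0.256, 0.258]
ft_force: [0.2, 0.1, -2.0]
opening: 13.4
```

Emit:
step_arm:
  deltas:
    - [0, 0, 0, 0, 0.003, 0, 1]
    - [0, 0, 0, 0, 0.002, 0, 1]

```text
time_s: 10.37
position: [460.6, -90.6, 312.5]
tcp_rot: [-1.567, -0.257, 0.256]
ft_force: [-7.7, 3.2, 26.6]
opening: 13.1
```

Emit:
step_arm:
  deltas:
    - [0, 0, 0, 0, -0.001, 0, 1]
    - [0, 0, 0, 0, 0, 0, 1]

```text
time_s: 10.53
position: [460.7, -90.5, 314.3]
tcp_rot: [-1.568, -0.258, 0.255]
ft_force: [0.4, -1.2, -2.7]
opening: 12.8
```

```bash
python3 - <<'E'
from workcell import bot
from h import *
s,M=st(bot,[459.5,-90,312],18.86)
E
```

```text
t 10.53 pos [460.7 -90.5 314.3] xaz 18.71 tilt y [ 0.0035 -0.0117 -0.9999] F [ 0.38 -1.15 -2.7 ] open 12.8 q7 [ 0.4   0.54 -0.38  2.09  0.39  0.57  0.06]
tool shift mm [-1.   2.3  0.8]
tool-y turn deg -0.15
level turn deg(tool) [ 0.7   0.   -0.02]
```

Emit:
step_arm:
  deltas:
    - [0.5, 0, 0, -0.001, 0.002, 0, 1]
    - [0, 0, 0, 0, 0.001, 0, 1]

```text
time_s: 10.7
position: [460.4, -90.6, 312.4]
tcp_rot: [-1.559, -0.258, 0.255]
ft_force: [-5.6, 0.9, 33.3]
opening: 13.1
```

Emit:
step_arm:
  deltas:
    - [0, 0, 0, 0, -0.0003, 0, 0.7]
    - [0, 0, 0, 0, 0, 0, 0.5]
    - [0, 0, 0, 0, 0, 0, 0.3]
    - [0, 0, 0, 0, 0, 0, 0.3]
    - [0, 0, 0, 0, -0.02, 0, 0.3]
    - [0, 0, 0, 0, -0.03, 0, 0.3]
    - [0, 0, 0, 0, -0.03, 0, 0.3]
    - [0, 0, 0, 0, 0, 0, 0.3]

```text
time_s: 11.37
position: [460.1, -90.9, 391.0]
tcp_rot: [-1.553, -0.252, 0.261]
ft_force: [1.1, -0.4, -0.2]
opening: 59.7
```

```bash
python3 - <<'E'
from workcell import bot
from h import *
import pickle
s,M=st(bot,[452,-342,380],8.1)
pickle.dump(bot.camera_info("wrist"),open('w6.pkl','wb'))
cv2.imwrite("pics/w6.png",bot.read_camera("wrist"))
E
```

```text
t 11.37 pos [460.1 -90.9 391. ] xaz 18.75 tilt y [-0.0065  0.0017 -1.    ] F [ 1.09 -0.39 -0.18] open 59.7 q7 [ 0.48  0.43 -0.48  2.01  0.27  0.77  0.17]
tool shift mm [ -88.3   10.7 -235.2]
tool-y turn deg 10.65
level turn deg(tool) [-0.21  0.   -0.32]
```

View pics/w6.png

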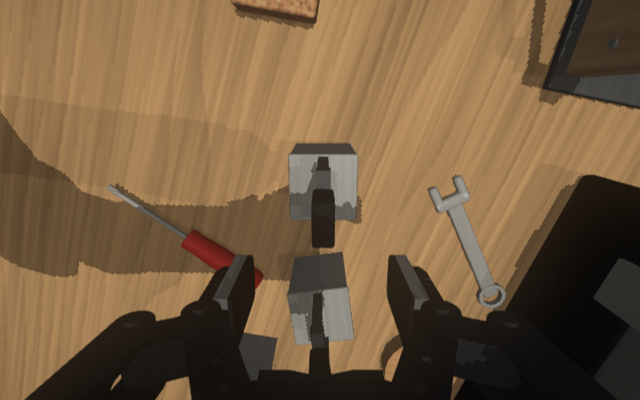

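Emit:
step_arm:
  deltas:
    - [0, 1.3, -0.1, -0.013, 0, -0.029, 0.3]
    - [0, 1.3, -0.1, -0.012, 0, -0.029, 0.3]
    - [0, 1.3, 0, -0.011, 0, -0.03, 0.3]
    - [0, 1.3, 0, -0.01, 0, -0.03, 0.3]
    - [0, 1.3, 0, -0.009, 0, -0.03, 0.3]
    - [0, 1.3, 0, -0.008, 0, -0.03, 0.3]
    - [0, 1.3, 0, -0.007, 0, -0.03, 0.3]
    - [0, 1.3, 0, -0.006, 0, -0.03, 0.3]
    - [0, 0, 0, 0, 0, 0, 0.3]
    - [0, 0, 0, 0, 0, 0, 0.3]

```text
time_s: 12.25
position: [440.3, -351.5, 374.3]
tcp_rot: [-1.555, -0.096, 0.126]
ft_force: [0.1, 1.4, 0.3]
opening: 59.7
```

```bash
python3 - <<'E'
from workcell import bot
from h import *
s,M=st(bot,[452,-342,312],8.1)
E
```

```text
t 12.25 pos [ 440.3 -351.5  374.3] xaz 8.12 tilt y [-0.0194  0.0114 -0.9997] F [0.11 1.4  0.25] open 59.7 q7 [ 0.87  0.57 -0.39  1.78  0.27  0.87  0.51]
tool shift mm [14.1 62.2  6.9]
tool-y turn deg 0.02
level turn deg(tool) [-0.8   0.   -1.01]
```

Emit:
step_arm:
  deltas:
    - [-0.4, 0, -0.5, 0.007, 0.01, 0.004, 0.3]
    - [-0.4, 0, -0.5, 0.006, 0.01, 0.004, 0.3]
    - [0, 0, 0, 0, 0, 0, 0.3]
    - [0, 0, 0, 0, 0, 0, 0.3]

```text
time_s: 12.58
position: [450.4, -340.3, 349.1]
tcp_rot: [-1.564, -0.107, 0.115]
ft_force: [-0.1, 0.2, 0.0]
opening: 59.8
```

```bash
python3 - <<'E'
from workcell import bot
from h import *
s,M=st(bot,[452,-342,312],8.1)
E
```

```text
t 12.58 pos [ 450.4 -340.3  349.1] xaz 8.11 tilt y [-0.0059  0.0036 -1.    ] F [-0.15  0.19  0.03] open 59.8 q7 [ 0.84  0.6  -0.37  1.81  0.29  0.8   0.46]
tool shift mm [ 1.6 37.1 -2. ]
tool-y turn deg 0.01
level turn deg(tool) [-0.25 -0.   -0.31]
```

Emit:
step_arm:
  deltas:
    - [-0.1, 0, -0.2, 0.001, 0.015, -0.001, 0.3]
    - [-0.1, 0, -0.1, 0.001, 0.012, -0.001, 0.3]
    - [0, 0, 0, 0, 0.006, 0, 0.3]
    - [0, 0, 0, 0, 0, 0, 0.3]

```text
time_s: 12.92
position: [452.7, -339.9, 315.6]
tcp_rot: [-1.566, -0.113, 0.115]
ft_force: [-0.9, 1.1, 0.5]
opening: 59.6
```

```bash
python3 - <<'E'
from workcell import bot
from h import *
s,M=st(bot,[452,-342,312],8.1)
E
```

```text
t 12.92 pos [ 452.7 -339.9  315.6] xaz 8.35 tilt y [-0.0014  0.0015 -1.    ] F [-0.91  1.11  0.51] open 59.6 q7 [ 0.82  0.64 -0.35  1.83  0.32  0.72  0.44]
tool shift mm [-1.   3.6 -1.9]
tool-y turn deg 0.25
level turn deg(tool) [-0.09 -0.   -0.07]
```

Emit:
step_arm:
  deltas:
    - [0, 0, 0, -0.001, 0.004, -0.002, 0.5]
    - [0, 0, 0, 0, 0, 0, 1]
    - [0, 0, 0, 0, 0, 0, 1]
    - [0, 0, 0, 0, 0, 0, 1]
    - [0, 0, 0, 0, 0, 0, 1]
    - [0, 0, 0, 0, 0, 0, 1]
    - [0, 0, 0, 0, -0.01, 0, 1]
    - [0, 0, 0, 0, -0.014, 0, 1]
    - [0, 0, 0, 0, -0.014, 0, 1]
    - [0, 0, 0, 0, 0, 0, 1]
    - [0, 0, 0, 0, 0, 0, 1]
    - [0, 0, 0, 0, 0, 0, 1]
  newtons: 90

```text
time_s: 13.92
position: [449.7, -341.3, 350.9]
tcp_rot: [-1.562, -0.109, 0.121]
ft_force: [-0.7, 0.7, -6.1]
opening: 12.6
```

```bash
python3 - <<'E'
from workcell import bot
from h import *
s,M=st(bot,[452,-342,312],8.1)
for k in range(2):
    im=bot.read_camera("wrist"); print(bot.observe()['ft_force'])
cv2.imwrite("pics/w7.png",im)
E
```

```text
t 13.92 pos [ 449.7 -341.3  350.9] xaz 8.38 tilt y [-0.0083  0.0055 -1.    ] F [-0.73  0.66 -6.06] open 12.6 q7 [ 0.84  0.6  -0.37  1.8   0.29  0.8   0.47]
tool shift mm [ 2.5 38.9 -1.3]
tool-y turn deg 0.28
level turn deg(tool) [-0.38 -0.   -0.42]
[-0.06336911 -0.15871172 -6.93909779]
[ 0.07994007  0.30443616 -5.86259394]
```

View pics/w7.png

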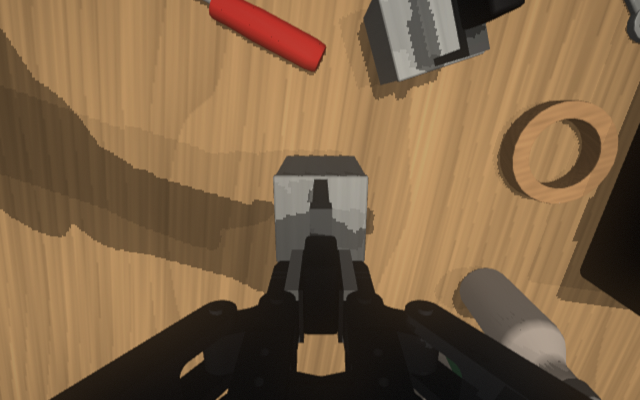

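Emit:
step_arm:
  deltas:
    - [-0.2, 0, -0.2, 0.001, 0.014, 0, 1]
    - [-0.1, 0, -0.2, 0.001, 0.012, 0, 1]
    - [0, 0, 0, 0, 0.008, 0, 1]
    - [0, 0, 0, 0, 0.002, 0, 1]
    - [0, 0, 0, 0, 0, 0, 1]

```text
time_s: 14.43
position: [451.2, -340.6, 312.7]
tcp_rot: [-1.565, -0.112, 0.117]
ft_force: [-1.2, 0.4, 3.0]
opening: 12.7
```

```bash
python3 - <<'E'
from workcell import bot
from h import *
s,M=st(bot,[452,-342,312],8.1)
E
```

```text
t 14.43 pos [ 451.2 -340.6  312.7] xaz 8.37 tilt y [-0.0032  0.0024 -1.    ] F [-1.15  0.38  2.97] open 12.7 q7 [ 0.82  0.65 -0.35  1.84  0.32  0.72  0.44]
tool shift mm [ 0.6  0.7 -1.5]
tool-y turn deg 0.27
level turn deg(tool) [-0.16  0.   -0.16]
```

Emit:
step_arm:
  deltas:
    - [0, 0, 0, 0, 0, 0, 0.7]
    - [0, 0, 0, 0, 0, 0, 0.5]
    - [0, 0, 0, 0, 0, 0, 0.3]
    - [0, 0, 0, 0, 0, 0, 0.3]
    - [0, 0, 0, 0, -0.02, 0, 0.3]
    - [0, 0, 0, 0, -0.03, 0, 0.3]
    - [0, 0, 0, 0, -0.035, 0, 0.3]
    - [0, 0, 0, 0, -0.035, 0, 0.3]

```text
time_s: 15.1
position: [450.9, -340.6, 432.5]
tcp_rot: [-1.559, -0.108, 0.123]
ft_force: [1.1, -0.8, 0.1]
opening: 59.8
```

```bash
python3 - <<'E'
from workcell import bot
from h import *
s,M=st(bot,[570,90,470],10)
cv2.imwrite("pics/w8.png",bot.read_camera("wrist"))
E
```

```text
t 15.1 pos [ 450.9 -340.6  432.5] xaz 8.44 tilt y [-0.0104  0.0084 -0.9999] F [ 1.07 -0.78  0.1 ] open 59.8 q7 [ 0.87  0.5  -0.41  1.71  0.23  0.99  0.52]
tool shift mm [180.6 -35.2 408.8]
tool-y turn deg -1.56
level turn deg(tool) [-0.56 -0.   -0.52]
```

View pics/w8.png

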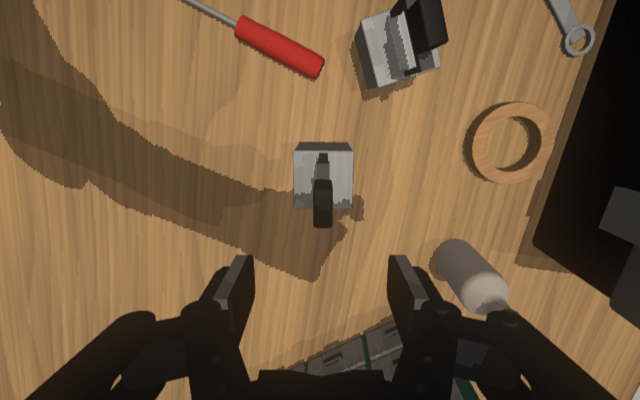

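Emit:
step_arm:
  deltas:
    - [0, 0, -0.2, 0.015, -0.004, 0.034, 1]
    - [0, 0, -0.2, 0.015, -0.004, 0.034, 1]
    - [0, 0, -0.1, 0.015, -0.004, 0.034, 1]
    - [0, 0, 0, 0.015, -0.003, 0.034, 1]
    - [0, 0, 0, 0.015, -0.003, 0.034, 1]
    - [0, 0, 0, 0.015, -0.003, 0.034, 1]
    - [0, 0, 0, 0.015, -0.003, 0.034, 1]
    - [0, 0, 0, 0.015, -0.003, 0.034, 1]
    - [0, 0, 0, 0.015, -0.003, 0.034, 1]
    - [0, 0, 0, 0.015, -0.003, 0.034, 1]
    - [0, 0, 0, 0.015, -0.003, 0.034, 1]
    - [0, 0, 0, 0.015, -0.003, 0.034, 1]
    - [0, 0, 0, 0, 0, 0, 1]
    - [0, 0, 0, 0, 0, 0, 1]

```text
time_s: 16.32
position: [579.6, 105.0, 488.7]
tcp_rot: [-1.576, -0.134, 0.08]
ft_force: [0.4, -1.8, -0.8]
opening: 0.4
```

```bash
python3 - <<'E'
from workcell import bot
from h import *
import pickle
s,M=st(bot,[570,90,470],10)
pickle.dump(bot.camera_info("wrist"),open('w9.pkl','wb'))
cv2.imwrite("pics/w9.png",bot.read_camera("wrist"))
E
```

```text
t 16.32 pos [579.6 105.  488.7] xaz 7.82 tilt y [ 0.0346 -0.0059 -0.9994] F [ 0.4  -1.76 -0.84] open 0.4 q7 [ 0.08  0.48 -0.48  1.59  0.26  1.1  -0.33]
tool shift mm [-12.1  18.4 -13.4]
tool-y turn deg -2.18
level turn deg(tool) [ 0.6  -0.    1.92]
```

View pics/w9.png

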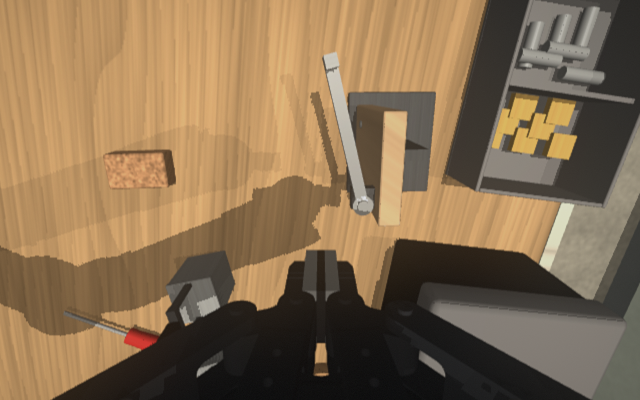

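```bash
python3 - <<'E'
import cv2
a=cv2.imread('pics/w9.png')
cv2.imwrite('pics/w9z.png',cv2.resize(a[40:240,310:450],None,fx=4,fy=4,interpolation=cv2.INTER_CUBIC)[:,:])
cv2.imwrite('pics/w9z.png',cv2.resize(a[40:185,310:450],None,fx=4,fy=4,interpolation=cv2.INTER_CUBIC))
cv2.imwrite('pics/w9y.png',cv2.resize(a[170:240,330:450],None,fx=5,fy=5,interpolation=cv2.INTER_CUBIC))
E
```

```text
(no output)
```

View pics/w9z.png

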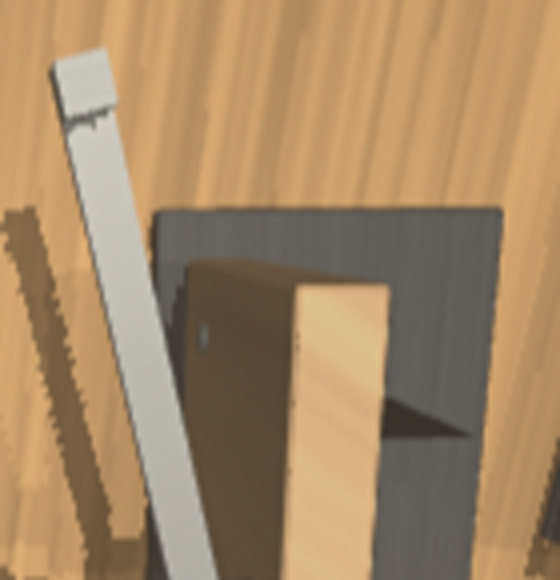

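View pics/w9y.png

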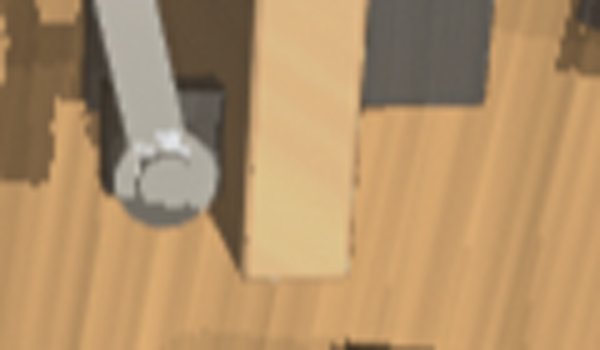

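```bash
cat > run3.py <<'E'
from fit import *
import pickle
W=pickle.load(open('w9.pkl','rb'))
z=lambda u,v:np.array([310+u/4,40+v/4]); y=lambda u,v:np.array([330+u/5,170+v/5])
ob=[([-10,50,175],z(296,286)),([10,50,175],z(388,287)),([-20,65,12],z(155,212)),([90,65,12],z(503,210)),([-10,-50,175],y(245,276)),([10,-50,175],y(349,272)),([90,-65,12],y(487,104))]
ob=[(W,*o) for o in ob]
p,r=fit(ob,[648,125,.16]); print('post',p.round(3),np.degrees(p[2]).round(1),r.round(1).tolist())
pin=pose(p,[[-24,-30,175]])[0]; print('pin',pin, 'pred px',proj(W,pin), 'seen',y(163,180))
tip=atz(W,z(86,86),187); print('tip',tip)
d=tip-pin; print('r',np.hypot(*d[:2]),'hook ang',np.degrees(np.arctan2(d[1],d[0])-np.pi/2-p[2]))
print('out mid',pose(p,[[-24-70,-30,175],[-24-125,-30,175]]))
E
python3 run3.py
```

```text
post [6.49349e+02 1.24957e+02 1.47000e-01] 8.4 [[-0.7, -0.1], [1.0, -0.7], [-0.2, -0.8], [0.4, -1.2], [-0.9, 1.8], [0.5, 2.1], [-0.1, 0.3]]
pin [630.004913    91.76370813 175.        ] pred px [[363.16834371 206.11774567]] seen [362.6 206. ]
tip [584.77079387 202.88869637 187.        ]
r 119.97870037406872 hook ang 13.721216578867406
out mid [[560.76083207  81.50421228 175.        ]
 [506.35476847  73.44317983 175.        ]]
```

```bash
cat >> h.py <<'E'
PIN=np.array([630.0,91.8]); PY=0.147
def loc(s):
    d=s['position'][:2]-PIN; c,n=np.cos(PY),np.sin(PY)
    return np.array([c*d[0]+n*d[1],-n*d[0]+c*d[1]])
def wl(x,y): 
    c,n=np.cos(PY),np.sin(PY); return PIN+np.array([c*x-n*y,n*x+c*y])
E
python3 - <<'E'
from workcell import bot
from h import *
print(wl(13,106))
s,M=st(bot,[*wl(13,106),400],8.4)
E
```

```text
[627.33385222 198.56090884]
t 16.37 pos [579.3 105.8 488.9] xaz 7.86 tilt y [ 0.035  -0.0037 -0.9994] F [ 0.08  2.21 -0.05] open -0.2 q7 [ 0.08  0.48 -0.48  1.59  0.26  1.1  -0.33]
tool shift mm [57.2 90.2 86.1]
tool-y turn deg -0.54
level turn deg(tool) [0.48 0.   1.96]
```

Emit:
step_arm:
  deltas:
    - [0.1, -0.1, 0.6, 0.015, 0, 0.021, 1]
    - [0.1, -0.1, 0.5, 0.015, 0.02, 0.021, 1]
    - [0.1, -0.1, 0.5, 0.015, 0.02, 0.021, 1]
    - [0.1, -0.1, 0.4, 0.015, 0.02, 0.021, 1]
    - [0, 0, 0, 0, 0, 0, 1]
    - [0, 0, 0, 0, 0, 0, 1]

```text
time_s: 16.87
position: [631.4, 190.4, 428.0]
tcp_rot: [-1.576, -0.104, 0.101]
ft_force: [0.4, -0.9, 0.2]
opening: 0.1
```

```bash
python3 - <<'E'
from workcell import bot
from h import *
s,M=st(bot,[*wl(13,106),320],8.4); print(loc(s))
cv2.imwrite("pics/w10.png",bot.read_camera("wrist"))
E
```

```text
t 16.87 pos [631.4 190.4 428. ] xaz 7.47 tilt y [ 0.002  -0.0073 -1.    ] F [ 0.42 -0.9   0.23] open 0.1 q7 [-0.08  0.65 -0.45  1.45  0.31  1.11 -0.46]
tool shift mm [ -3.1 107.9   9.4]
tool-y turn deg -0.93
level turn deg(tool) [ 0.43 -0.    0.06]
[15.83494345 97.36026951]
```

View pics/w10.png

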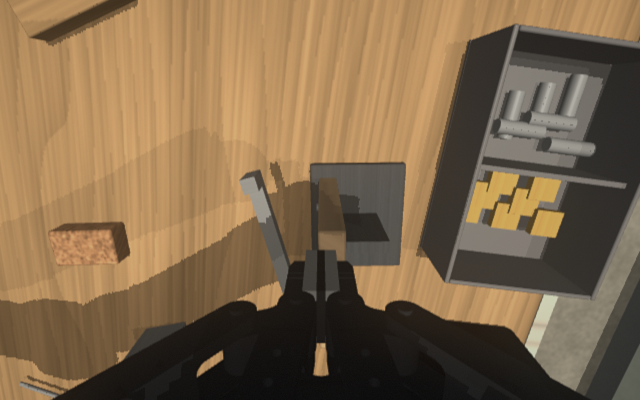

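Emit:
step_arm:
  deltas:
    - [0.2, -0.5, 0, -0.002, 0.005, 0.006, 1]
    - [0.2, -0.4, 0, -0.001, 0.005, 0.005, 1]
    - [0, 0, 0, 0, 0.015, 0, 1]
    - [0, 0, 0, 0, 0, 0, 1]

```text
time_s: 17.25
position: [626.1, 196.5, 404.2]
tcp_rot: [-1.569, -0.114, 0.108]
ft_force: [-1.1, -0.3, -0.2]
opening: -0.2
```

```bash
python3 - <<'E'
from workcell import bot
from h import *
s,M=st(bot,[*wl(13,106),318],8.4); print(loc(s))
E
```

```text
t 17.25 pos [626.1 196.5 404.2] xaz 8.11 tilt y [ 4.1e-03 -9.0e-04 -1.0e+00] F [-1.07 -0.3  -0.19] open -0.2 q7 [-0.09  0.67 -0.45  1.49  0.32  1.05 -0.47]
tool shift mm [ 1.2 86.3  2. ]
tool-y turn deg -0.29
level turn deg(tool) [ 0.09 -0.    0.22]
[ 11.49192151 104.18296367]
```

Emit:
step_arm:
  deltas:
    - [0, -0.2, 0.1, 0.001, 0.022, 0.002, 1]
    - [0, 0, 0.1, 0, 0.022, 0, 1]
    - [0, 0, 0, 0, 0.022, 0, 1]
    - [0, 0, 0, 0, 0.018, 0, 1]
    - [0, 0, 0, 0, 0, 0, 1]

```text
time_s: 17.67
position: [627.9, 196.3, 324.2]
tcp_rot: [-1.568, -0.12, 0.103]
ft_force: [-0.4, -0.6, 0.1]
opening: 0.0
```

```bash
python3 - <<'E'
from workcell import bot
from h import *
s,M=st(bot,[*wl(13,106),318],8.4); print(loc(s))
cv2.imwrite("pics/s2.png",cv2.resize(bot.read_camera("scene")[60:260,300:500],None,fx=3,fy=3))
E
```

```text
t 17.67 pos [627.9 196.3 324.2] xaz 8.13 tilt y [ 1.060e-02  5.000e-04 -9.999e-01] F [-0.42 -0.58  0.12] open 0.0 q7 [-0.11  0.75 -0.42  1.57  0.37  0.89 -0.51]
tool shift mm [-0.3  6.2  2.3]
tool-y turn deg -0.27
level turn deg(tool) [ 0.06 -0.    0.61]
[ 13.2263315  103.66969156]
```

View pics/s2.png

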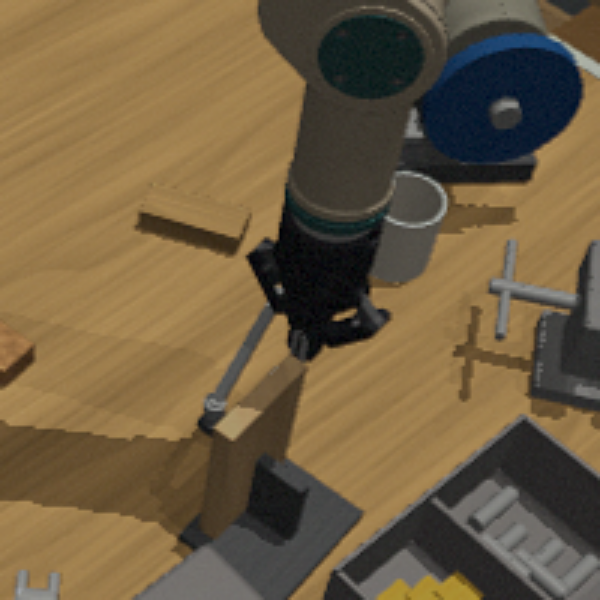

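Emit:
step_arm:
  deltas:
    - [0, 0, 0.3, -0.01, 0.001, -0.001, 1]
    - [0, 0, 0.2, -0.01, 0.001, -0.001, 1]
    - [0, 0, 0, -0.01, 0.001, -0.001, 1]
    - [0, 0, 0, -0.01, 0, -0.002, 1]
    - [0, 0, 0, -0.01, 0, -0.003, 1]
    - [0, 0, 0, 0, 0, 0, 1]

```text
time_s: 18.22
position: [582.8, 181.5, 334.3]
tcp_rot: [-1.563, -0.128, 0.09]
ft_force: [0.2, -0.4, 0.3]
opening: -0.1
```

```bash
python3 - <<'E'
from workcell import bot
from h import *
s,M=st(bot,None,8.4); print(loc(s))
cv2.imwrite("pics/s3.png",cv2.resize(bot.read_camera("scene")[60:260,300:500],None,fx=3,fy=3))
E
```

```text
t 18.22 pos [582.8 181.5 334.3] xaz 7.96 tilt y [ 0.024   0.0069 -0.9997] F [ 0.2  -0.39  0.3 ] open -0.1 q7 [-0.09  0.68 -0.42  1.71  0.37  0.81 -0.54]
tool-y turn deg -0.44
level turn deg(tool) [-0.2   0.    1.42]
[-33.53306991  95.64980019]
```

View pics/s3.png

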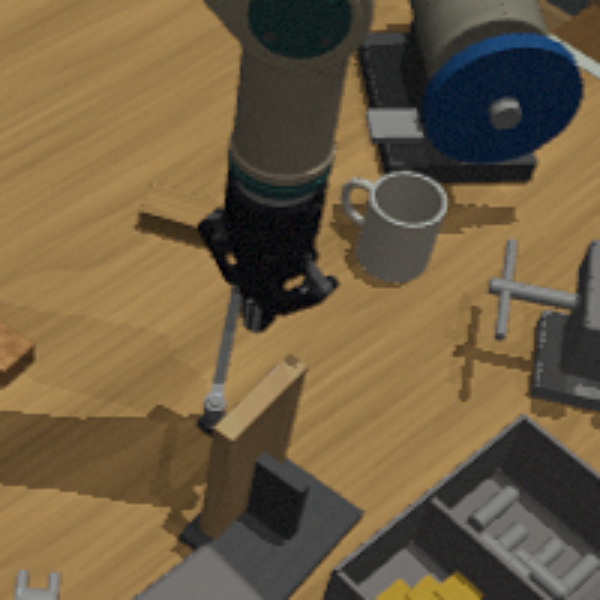

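Emit:
step_arm:
  deltas:
    - [0, -0.2, 0.7, 0, 0.008, 0, 1]
    - [-0.1, -0.2, 0.7, 0, 0.008, 0, 1]
    - [0, 0, 0, 0, 0, 0, 1]

```text
time_s: 18.52
position: [586.2, 182.6, 320.9]
tcp_rot: [-1.564, -0.119, 0.109]
ft_force: [-0.1, 0.3, 0.2]
opening: -0.4
```

```bash
python3 - <<'E'
from workcell import bot
from h import *
s,M=st(bot,None,8.4); print(loc(s))
E
```

```text
t 18.52 pos [586.2 182.6 320.9] xaz 8.35 tilt y [ 0.0063  0.0041 -1.    ] F [-0.06  0.34  0.21] open -0.4 q7 [-0.09  0.7  -0.42  1.7   0.37  0.81 -0.53]
tool-y turn deg -0.05
level turn deg(tool) [-0.18  0.    0.39]
[-29.98987666  96.23703335]
```

Emit:
step_arm:
  deltas:
    - [0, 0, 0.4, -0.01, 0.002, -0.003, 1]
    - [0, 0, 0.3, -0.01, 0.002, -0.005, 1]
    - [0, 0, 0.3, -0.008, 0.002, -0.005, 1]
    - [0, 0, 0.3, -0.008, 0.002, -0.006, 1]
    - [0, 0, 0.3, -0.007, 0.002, -0.006, 1]
    - [0, 0, 0, 0, 0, 0, 1]

```text
time_s: 19.02
position: [554.4, 152.6, 316.3]
tcp_rot: [-1.56, -0.116, 0.113]
ft_force: [-0.5, -0.1, 0.9]
opening: -0.1
```

```bash
python3 - <<'E'
from workcell import bot
from h import *
s,M=st(bot,None,8.4); print(loc(s))
E
```

```text
t 19.02 pos [554.4 152.6 316.3] xaz 8.34 tilt y [ 0.0014  0.0083 -1.    ] F [-0.5  -0.08  0.87] open -0.1 q7 [-0.04  0.66 -0.43  1.81  0.37  0.74 -0.52]
tool-y turn deg -0.06
level turn deg(tool) [-0.46  0.    0.15]
[-65.87106977  71.24752982]
```

Emit:
step_arm:
  deltas:
    - [-0.2, 0, 0.2, -0.009, 0.001, -0.009, 1]
    - [-0.1, 0, 0.2, -0.008, 0.001, -0.01, 1]
    - [-0.1, 0, 0.2, -0.007, 0.001, -0.01, 1]
    - [-0.1, 0, 0.2, -0.006, 0.001, -0.01, 1]
    - [0, 0, 0, 0, 0, 0, 1]

```text
time_s: 19.43
position: [535.7, 108.9, 316.1]
tcp_rot: [-1.563, -0.123, 0.107]
ft_force: [0.0, -0.4, 0.6]
opening: -0.4
```

```bash
python3 - <<'E'
from workcell import bot
from h import *
s,M=st(bot,None,8.4); print(loc(s))
cv2.imwrite("pics/w11.png",bot.read_camera("wrist"))
E
```

```text
t 19.43 pos [535.7 108.9 316.1] xaz 8.41 tilt y [ 0.0102  0.0054 -0.9999] F [ 0.02 -0.42  0.56] open -0.4 q7 [ 0.03  0.63 -0.43  1.89  0.39  0.69 -0.48]
tool-y turn deg 0.01
level turn deg(tool) [-0.22 -0.    0.62]
[-90.77779939  30.76996731]
```

View pics/w11.png

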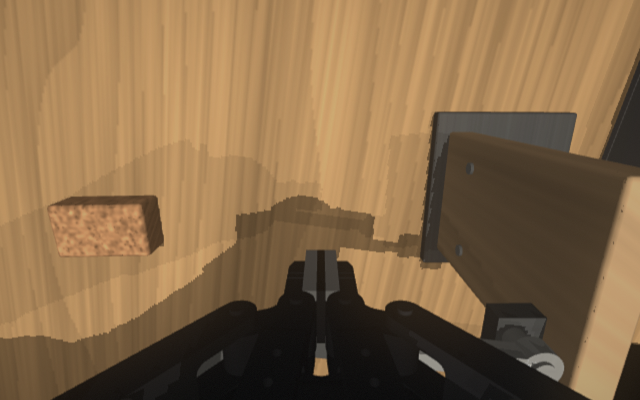

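Emit:
step_arm:
  deltas:
    - [0, 0, 0.3, -0.002, 0.001, -0.006, 1]
    - [0, 0, 0.2, -0.001, 0.001, -0.004, 1]
    - [0, 0, 0, 0, 0, 0, 1]

```text
time_s: 19.73
position: [535.3, 100.5, 316.0]
tcp_rot: [-1.56, -0.122, 0.112]
ft_force: [-0.6, -0.6, 2.2]
opening: -0.3
```

```bash
python3 - <<'E'
from workcell import bot
from h import *
s,M=st(bot,None,8.4); print(loc(s))
E
```

```text
t 19.73 pos [535.3 100.5 316. ] xaz 8.54 tilt y [ 0.006   0.0085 -0.9999] F [-0.58 -0.61  2.22] open -0.3 q7 [ 0.05  0.63 -0.43  1.9   0.39  0.69 -0.46]
tool-y turn deg 0.14
level turn deg(tool) [-0.43 -0.    0.41]
[-92.44181428  22.46299459]
```

Emit:
step_arm:
  deltas:
    - [-0.2, 0, 0.2, 0, 0, -0.003, 1]
    - [-0.1, 0, 0, 0, 0, -0.003, 1]

```text
time_s: 19.9
position: [535.8, 95.4, 315.8]
tcp_rot: [-1.563, -0.12, 0.116]
ft_force: [-1.7, 8.6, 4.0]
opening: -0.0
```

Emit:
step_arm:
  deltas:
    - [0, 0, 0, 0, 0, -0.003, 1]

```text
time_s: 19.98
position: [535.8, 94.8, 315.8]
tcp_rot: [-1.559, -0.122, 0.117]
ft_force: [-1.8, 11.0, 4.6]
opening: 0.1
```

Emit:
step_arm:
  deltas:
    - [0, 0, 0, 0, 0, -0.004, 1]
    - [0, 0, 0, 0, 0, -0.002, 1]

```text
time_s: 20.15
position: [535.8, 93.8, 315.9]
tcp_rot: [-1.55, -0.126, 0.121]
ft_force: [2.1, 1.4, 4.5]
opening: 0.0
```

```bash
python3 - <<'E'
from workcell import bot
from h import *
s,M=st(bot,None,8.4); print(loc(s))
a=bot.read_camera("scene"); b=bot.read_camera("side");print(bot.observe()['ft_force'])
cv2.imwrite("pics/s4.png",cv2.resize(a[100:260,280:440],None,fx=4,fy=4,interpolation=cv2.INTER_CUBIC)[:600])
cv2.imwrite("pics/d4.png",cv2.resize(b[140:290,230:380],None,fx=4,fy=4,interpolation=cv2.INTER_CUBIC))
E
```

```text
t 20.15 pos [535.8  93.8 315.9] xaz 9.02 tilt y [ 0.0015  0.0176 -0.9998] F [2.15 1.37 4.51] open 0.0 q7 [ 0.07  0.63 -0.44  1.9   0.38  0.69 -0.43]
tool-y turn deg 0.62
level turn deg(tool) [-0.98 -0.    0.24]
[-92.90456123  15.72880364]
[-0.06701786  6.47428639  4.14502767]
```

View pics/s4.png

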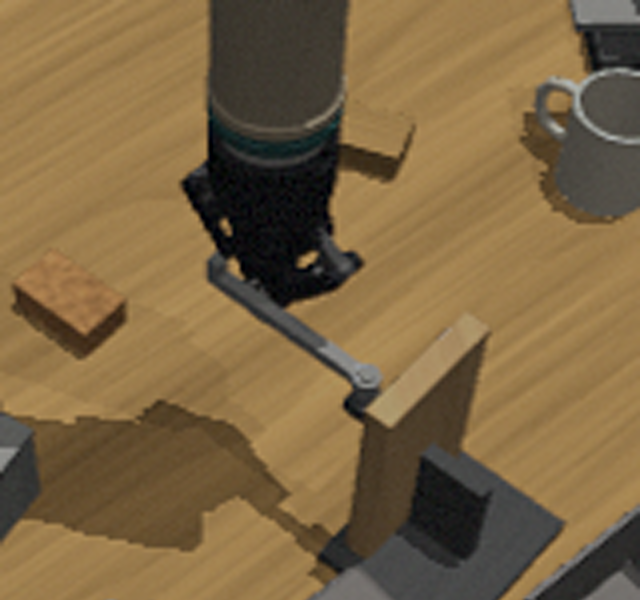

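View pics/d4.png

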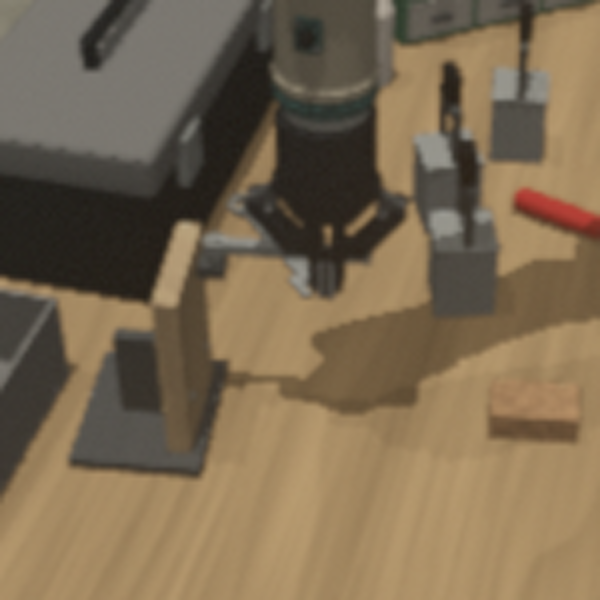

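```bash
python3 - <<'E'
from fit import *
for a in (85,88,90,92):
    t=np.radians(a); print(a,[proj(C,[*wl(-r*np.sin(t),r*np.cos(t)),z])[0].round(1) for r,z in((0,178),(120,187),(100,175))])
print(atz(C,[334,166.3],187),loc({'position':atz(C,[334,166.3],187)}))
E
```

```text
85 [array([371.4, 193.2]), array([336.7, 162.5]), array([342.2, 170. ])]
88 [array([371.4, 193.2]), array([335. , 163.9]), array([340.7, 171.2])]
90 [array([371.4, 193.2]), array([333.8, 164.8]), array([339.8, 172. ])]
92 [array([371.4, 193.2]), array([332.7, 165.8]), array([338.9, 172.9])]
[515.1433967   71.52264534 187.        ] [-116.58791567   -3.2354833 ]
```

Emit:
step_arm:
  deltas:
    - [-0.5, 0, 0, 0, 0, -0.003, 1]
    - [-0.3, 0, 0, 0, 0, -0.003, 1]

```text
time_s: 20.42
position: [535.6, 94.0, 315.9]
tcp_rot: [-1.553, -0.13, 0.123]
ft_force: [-1.2, 9.9, 3.0]
opening: -0.2
```

```bash
python3 - <<'E'
from workcell import bot
from h import *
s,M=st(bot,None,8.4); print(loc(s), loc({'position':s['position']+173*M[:,1]}))
E
```

```text
t 20.42 pos [535.6  94.  315.9] xaz 9.26 tilt y [ 0.0031  0.0142 -0.9999] F [-1.24  9.87  3.  ] open -0.2 q7 [ 0.07  0.63 -0.44  1.9   0.38  0.69 -0.43]
tool-y turn deg 0.86
level turn deg(tool) [-0.78  0.    0.3 ]
[-93.10045855  16.01560377] [-92.2172378   18.37689231]
```

Emit:
step_arm:
  deltas:
    - [0, 0, 0, 0, 0, 0.01, 1]
    - [0, 0, 0, 0, 0, 0.02, 1]
    - [0, 0.5, 0, 0, -0.03, 0.01, 1]
    - [0, 0.3, 0, 0, -0.04, 0, 1]
    - [0, 0, 0, 0, -0.04, 0, 0.3]
    - [0, 0, 0, 0, -0.03, 0, 0.3]
    - [0, 0, 0, 0, 0, 0, 0.3]

```text
time_s: 21.0
position: [525.6, 132.2, 454.5]
tcp_rot: [-1.563, -0.101, 0.132]
ft_force: [0.4, 0.9, -0.2]
opening: 35.3
```

```bash
python3 - <<'E'
from workcell import bot
from h import *
import pickle
s,M=st(bot,[540,10,470],8.4); print(loc(s))
cv2.imwrite("pics/w12.png",bot.read_camera("wrist"))
a=bot.read_camera("scene")
cv2.imwrite("pics/s5.png",cv2.resize(a[100:260,280:440],None,fx=4,fy=4,interpolation=cv2.INTER_CUBIC)[:600])
E
```

```text
t 21.0 pos [525.6 132.2 454.5] xaz 8.49 tilt y [-0.0202  0.0032 -0.9998] F [ 0.45  0.9  -0.18] open 35.3 q7 [ 0.06  0.46 -0.52  1.74  0.25  1.03 -0.4 ]
tool shift mm [  -4.1  -16.2 -122.9]
tool-y turn deg 0.09
level turn deg(tool) [-0.35 -0.   -1.12]
[-97.32121682  55.2549717 ]
```

View pics/w12.png

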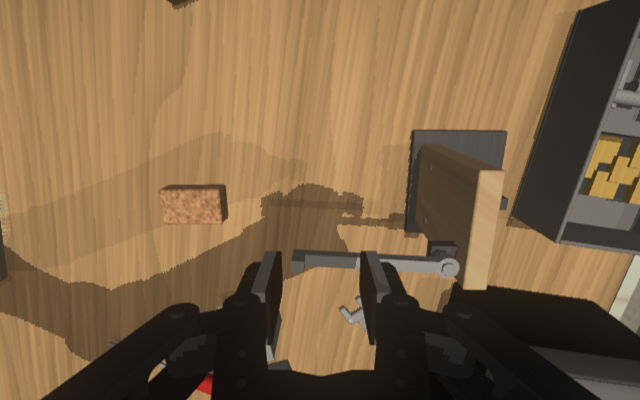

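View pics/s5.png

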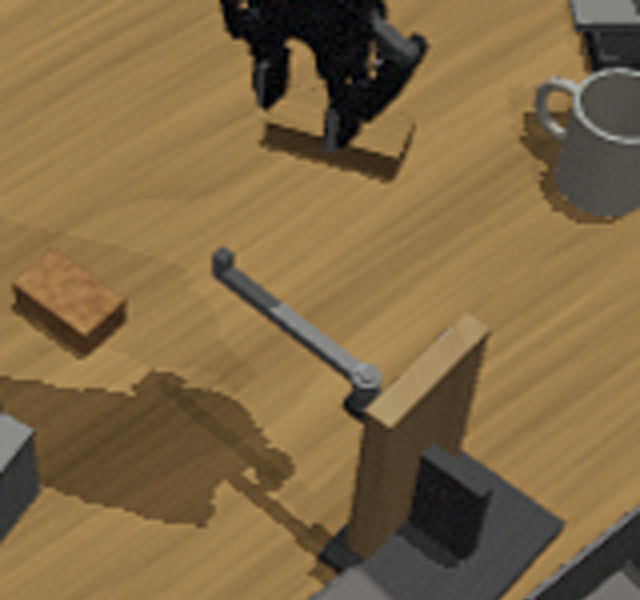

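Emit:
step_arm:
  deltas:
    - [-0.1, 0, -0.4, 0, -0.006, -0.03, 0.3]
    - [-0.1, 0, -0.4, 0, -0.006, -0.03, 0.3]
    - [-0.1, 0, -0.3, 0, -0.006, -0.03, 0.3]
    - [0, 0, 0, 0, 0, 0, 0.3]
    - [0, 0, 0, 0, 0, 0, 0.3]

```text
time_s: 21.52
position: [535.4, 37.6, 458.3]
tcp_rot: [-1.572, -0.097, 0.139]
ft_force: [-0.1, 0.7, 0.7]
opening: 59.7
```

```bash
python3 - <<'E'
from workcell import bot
from h import *
import pickle
s,M=st(bot,[540,10,470],8.4); print(loc(s))
i=bot.camera_info("wrist");pickle.dump(i,open('w13.pkl','wb'))
im=bot.read_camera("wrist");cv2.imwrite("pics/w13.png",im)
for a in (84,86,88,90):
    t=np.radians(a); print(a,[proj(i,[*wl(-r*np.sin(t),r*np.cos(t)),z])[0].round(1) for r,z in((0,175),(120,187),(100,175),(50,175))])
cv2.imwrite("pics/w13z.png",cv2.resize(im[120:220,300:500],None,fx=4,fy=4,interpolation=cv2.INTER_CUBIC))
E
```

```text
t 21.52 pos [535.4  37.6 458.3] xaz 8.62 tilt y [-0.0265 -0.0064 -0.9996] F [-0.06  0.73  0.71] open 59.7 q7 [ 0.22  0.45 -0.51  1.74  0.25  1.04 -0.22]
tool shift mm [  0.1 -11.6 -28.1]
tool-y turn deg 0.22
level turn deg(tool) [ 0.14  0.   -1.56]
[-101.48696359  -39.71431375]
84 [array([470.2, 146.6]), array([305.2, 129.6]), array([333.8, 131.2]), array([402.1, 138.9])]
86 [array([470.2, 146.6]), array([304.8, 135.7]), array([333.3, 136. ]), array([401.7, 141.3])]
88 [array([470.2, 146.6]), array([304.5, 141.8]), array([333. , 140.8]), array([401.4, 143.7])]
90 [array([470.2, 146.6]), array([304.5, 147.8]), array([332.8, 145.6]), array([401.1, 146.1])]
```

View pics/w13.png

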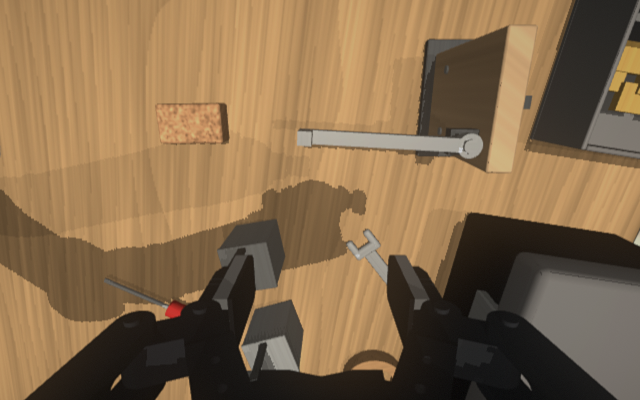

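View pics/w13z.png

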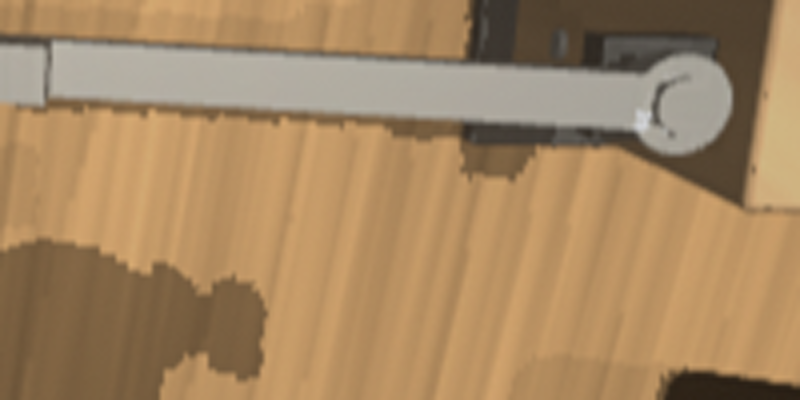

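```bash
python3 - <<'E'
import cv2
im=cv2.imread('pics/w13.png')
cv2.imwrite("pics/w13y.png",cv2.resize(im[15:185,410:560],None,fx=3.5,fy=3.5,interpolation=cv2.INTER_CUBIC))
E
```

```text
(no output)
```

View pics/w13y.png

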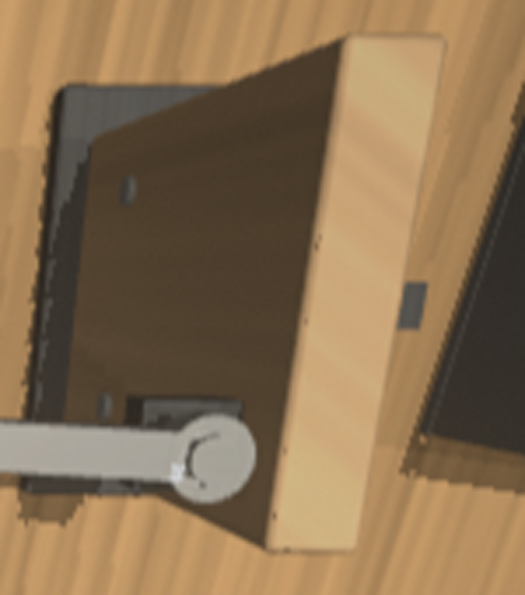

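```bash
cat > run4.py <<'E'
from fit import *
import pickle
from run3 import ob as ob1
W=pickle.load(open('w13.pkl','rb'))
z=lambda u,v:np.array([410+u/3.5,15+v/3.5])
o2=[(W,l,z(*q)) for l,q in [([-10,50,175],(349,35)),([10,50,175],(443,38)),([10,-50,175],(356,549)),([-10,-50,175],(268,550)),([-20,65,12],(62,87)),([-20,-65,12],(28,490))]]
for o in (o2,ob1+o2):
    p,r=fit(o,[649,125,.15]); print('post',p.round(3),np.degrees(p[2]).round(2),r.round(1).tolist(),'pin',pose(p,[[-24,-30,175]])[0].round(1))
tip=atz(W,[304.8,138.2],187);b=atz(W,[333,138.8],175);m=atz(W,[401,142.75],175);pp=atz(W,[471,146.2],175)
print(tip,b,m,pp)
for q in (tip,b,m): print(np.degrees(np.arctan2(*(pp-q)[1::-1])))
E
python3 run4.py | tail -6
```

```text
post [6.49440e+02 1.25138e+02 1.49000e-01] 8.52 [[-1.6, -0.5], [2.5, -1.5], [1.4, 1.9], [-0.7, 1.4], [-0.1, -1.0], [-0.6, 1.5]] pin [630.1  91.9 175. ]
post [6.49389e+02 1.25044e+02 1.48000e-01] 8.45 [[-0.7, -0.2], [1.0, -0.8], [-0.1, -0.8], [0.4, -1.3], [-0.8, 1.7], [0.6, 2.0], [-0.0, 0.3], [-1.6, -0.4], [2.4, -1.3], [1.2, 2.1], [-0.9, 1.5], [-0.1, -0.9], [-0.7, 1.6]] pin [630.1  91.8 175. ]
[510.60014656  80.86948209 187.        ] [530.41856828  82.08306466 175.        ] [579.89398257  86.86727625 175.        ] [630.49790392  92.20574905 175.        ]
5.401227668060671
5.775630534089314
6.022157203030475
```

Emit:
step_arm:
  deltas:
    - [0, 0, -0.6, 0.001, 0, 0.028, 1]
    - [0, 0, -0.5, 0.001, 0.01, 0.028, 1]
    - [0, 0, -0.4, 0.001, 0.02, 0.028, 1]
    - [0, 0, 0, 0, 0.02, 0, 1]
    - [0, 0, 0, 0, 0, 0, 1]

```text
time_s: 21.98
position: [523.5, 123.4, 400.2]
tcp_rot: [-1.573, -0.109, 0.124]
ft_force: [0.1, -1.5, -0.8]
opening: 0.2
```

```bash
python3 - <<'E'
from workcell import bot
from h import *
s,M=st(bot,[*wl(-97,42),316],8.4); print(loc(s))
E
```

```text
t 21.98 pos [523.5 123.4 400.2] xaz 8.47 tilt y [-0.0094 -0.006  -0.9999] F [ 0.06 -1.47 -0.81] open 0.2 q7 [ 0.05  0.51 -0.49  1.82  0.3   0.89 -0.44]
tool shift mm [ 4.6 84.2 -4.5]
tool-y turn deg 0.07
level turn deg(tool) [ 0.26 -0.   -0.58]
[-100.73790838   46.85711577]
```

Emit:
step_arm:
  deltas:
    - [0.1, 0, -0.3, 0.002, 0.025, -0.002, 1]
    - [0.1, 0, -0.2, 0.001, 0.025, -0.002, 1]
    - [0, 0, 0, 0, 0.02, 0, 1]
    - [0, 0, 0, 0, 0.012, 0, 1]
    - [0, 0, 0, 0, 0, 0, 1]

```text
time_s: 22.4
position: [525.3, 122.9, 314.4]
tcp_rot: [-1.569, -0.117, 0.126]
ft_force: [-0.1, -0.2, -0.4]
opening: 0.1
```

```bash
python3 - <<'E'
from workcell import bot
from h import *
s,M=st(bot,[*wl(-97,25),318],8.4); print(loc(s),loc({'position':s['position']+160*M[:,1]}))
E
```

```text
t 22.4 pos [525.3 122.9 314.4] xaz 8.84 tilt y [-0.0059 -0.0018 -1.    ] F [-0.13 -0.24 -0.43] open 0.1 q7 [ 0.    0.63 -0.43  1.9   0.39  0.7  -0.51]
tool shift mm [  1.9  -3.6 -21.1]
tool-y turn deg 0.44
level turn deg(tool) [ 0.05 -0.   -0.35]
[-99.04560027  46.07259483] [-100.02222795   45.92076052]
```

Emit:
step_arm:
  deltas:
    - [0, 0.2, -0.1, 0, 0, -0.01, 1]
    - [0, 0.2, -0.1, 0, 0, -0.009, 1]
    - [0, 0, 0, 0, 0, -0.003, 1]
    - [0, 0, 0, 0, 0, -0.002, 1]

```text
time_s: 22.73
position: [529.6, 97.5, 316.2]
tcp_rot: [-1.569, -0.114, 0.117]
ft_force: [-1.0, 1.2, -0.2]
opening: 0.4
```

```bash
python3 - <<'E'
from workcell import bot
from h import *
s,M=st(bot,[*wl(-97,25),318],8.4); print(loc(s),loc({'position':s['position']+160*M[:,1]}))
E
```

```text
t 22.73 pos [529.6  97.5 316.2] xaz 8.44 tilt y [-0.0018 -0.0013 -1.    ] F [-0.97  1.25 -0.16] open 0.4 q7 [ 0.05  0.62 -0.43  1.91  0.39  0.7  -0.47]
tool shift mm [ 1.5 -1.8  4.6]
tool-y turn deg 0.04
level turn deg(tool) [ 0.06 -0.   -0.11]
[-98.47222693  20.37806978] [-98.79212424  20.21837681]
```

Emit:
step_arm:
  deltas:
    - [0, 0, 0, 0, 0, -0.002, 1]
    - [0, 0, 0, 0, 0, -0.002, 1]

```text
time_s: 22.9
position: [530.0, 94.7, 317.3]
tcp_rot: [-1.564, -0.115, 0.115]
ft_force: [-2.2, 9.5, -6.9]
opening: -0.1
```

```bash
python3 - <<'E'
from workcell import bot
from h import *
s,M=st(bot,[*wl(-97,25),318],8.4); print(loc(s),loc({'position':s['position']+160*M[:,1]}))
E
```

```text
t 22.9 pos [530.   94.7 317.3] xaz 8.39 tilt y [-4.0e-04  3.6e-03 -1.0e+00] F [-2.25  9.47 -6.86] open -0.1 q7 [ 0.06  0.62 -0.44  1.91  0.39  0.7  -0.46]
tool shift mm [ 1.5 -0.7  7.5]
tool-y turn deg -0.01
level turn deg(tool) [-0.21  0.    0.01]
[-98.50265023  17.48570632] [-98.4841828   18.06646863]
```

Emit:
step_arm:
  deltas:
    - [0, 0, 0, 0, 0, 0.001, 1]
    - [0, 0, 0, 0, 0, 0.001, 1]
    - [0, 0, 0, 0, 0, 0.001, 1]

```text
time_s: 23.15
position: [529.9, 97.5, 318.7]
tcp_rot: [-1.563, -0.116, 0.113]
ft_force: [-0.2, -0.2, -0.2]
opening: -0.1
```

```bash
python3 - <<'E'
from workcell import bot
from h import *
s,M=st(bot,[*wl(-97,25),318],8.4); print(loc(s),loc({'position':s['position']+160*M[:,1]}))
a=bot.read_camera("scene")
cv2.imwrite("pics/s6.png",cv2.resize(a[140:215,310:400],None,fx=7,fy=7,interpolation=cv2.INTER_CUBIC)[:600])
E
```

```text
t 23.15 pos [529.9  97.5 318.7] xaz 8.38 tilt y [ 0.0018  0.0044 -1.    ] F [-0.17 -0.15 -0.21] open -0.1 q7 [ 0.06  0.62 -0.44  1.91  0.39  0.7  -0.46]
tool shift mm [1.2 0.7 4.7]
tool-y turn deg -0.02
level turn deg(tool) [-0.23  0.    0.14]
[-98.21817919  20.33880404] [-97.82677333  20.99446451]
```

View pics/s6.png

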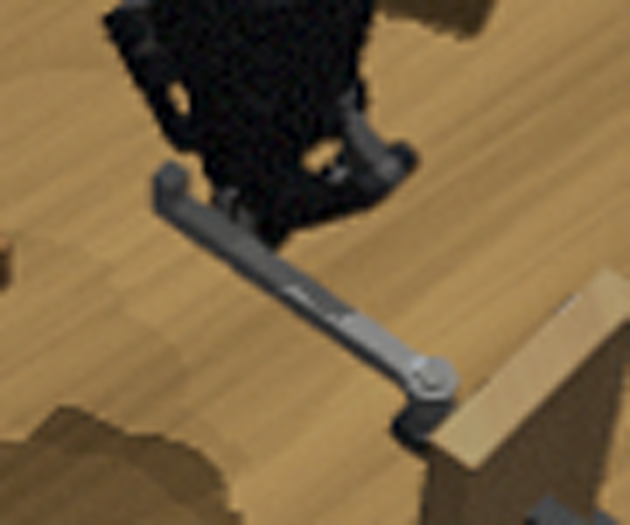

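Emit:
step_arm:
  deltas:
    - [0, 0, 0, 0, 0, 0.004, 1]
    - [0, 0, 0, 0, 0, 0.01, 1]
    - [0, 0, 0, 0, 0, 0.02, 1]
    - [0, 0, 0, 0, -0.03, 0, 1]
    - [0, 0, 0, 0, -0.04, 0, 1]
    - [0, 0, -0.5, 0, -0.04, -0.03, 0.3]
    - [0, 0, -0.5, 0, -0.03, -0.03, 0.3]
    - [0, 0, -0.4, 0, 0, -0.04, 0.3]
    - [0, 0, 0, 0, 0, -0.03, 0.3]
    - [0, 0, 0, 0, 0, 0, 0.3]

```text
time_s: 24.03
position: [543.8, 14.2, 460.9]
tcp_rot: [-1.561, -0.151, 0.102]
ft_force: [0.1, -0.2, 0.3]
opening: 59.3
```

```bash
python3 - <<'E'
from workcell import bot
from h import *
import pickle
s,M=st(bot,[452,-342,420],8.1); print(loc(s))
i=bot.camera_info("wrist");pickle.dump(i,open('w14.pkl','wb'))
im=bot.read_camera("wrist");cv2.imwrite("pics/w14.png",im)
a=bot.read_camera("scene")
cv2.imwrite("pics/s7.png",cv2.resize(a[140:215,310:400],None,fx=7,fy=7,interpolation=cv2.INTER_CUBIC)[:600])
for a in (84,86,88,90):
    t=np.radians(a); print(a,[proj(i,[*wl(-r*np.sin(t),r*np.cos(t)),z])[0].round(1) for r,z in((0,175),(120,187),(100,175),(50,175))])
E
```

```text
t 24.03 pos [543.8  14.2 460.9] xaz 9.24 tilt y [ 0.0308  0.0089 -0.9995] F [ 0.12 -0.16  0.29] open 59.3 q7 [ 0.28  0.44 -0.52  1.75  0.25  0.99 -0.17]
tool shift mm [-149.    34.9 -337. ]
tool-y turn deg 1.14
level turn deg(tool) [-0.22  0.    1.82]
[-96.66261616 -64.14578723]
84 [array([440.6, 115.4]), array([275.4,  94.8]), array([305. ,  98.4]), array([373.7, 107. ])]
86 [array([440.6, 115.4]), array([275. , 101.2]), array([304.6, 103.5]), array([373.4, 109.5])]
88 [array([440.6, 115.4]), array([274.9, 107.5]), array([304.3, 108.5]), array([373.1, 112. ])]
90 [array([440.6, 115.4]), array([274.9, 113.9]), array([304.2, 113.5]), array([372.9, 114.4])]
```

View pics/w14.png

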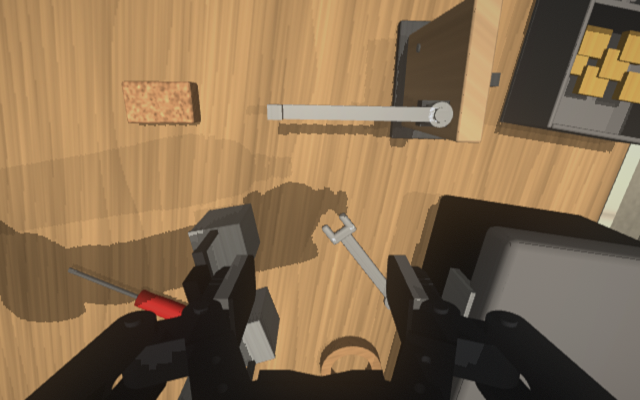

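View pics/s7.png

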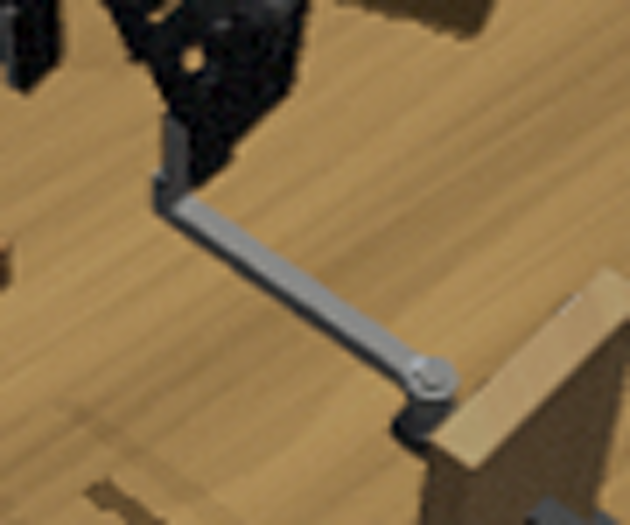

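Emit:
step_arm:
  deltas:
    - [0, 0.1, 0.3, -0.015, 0.002, -0.034, 0.3]
    - [0, 0.1, 0.3, -0.015, 0.002, -0.034, 0.3]
    - [0, 0.1, 0.3, -0.015, 0.002, -0.034, 0.3]
    - [0, 0.1, 0.3, -0.015, 0.002, -0.034, 0.3]
    - [0, 0.1, 0.2, -0.015, 0.002, -0.034, 0.3]
    - [0, 0.1, 0.2, -0.015, 0.002, -0.034, 0.3]
    - [0, 0.1, 0.1, -0.014, 0.002, -0.034, 0.3]
    - [0, 0.1, 0.1, -0.014, 0.002, -0.034, 0.3]
    - [0, 0.1, 0, -0.014, 0.002, -0.033, 0.3]
    - [0, 0, 0, -0.014, 0.002, -0.03, 0.3]
    - [0, 0, 0, 0, 0, 0, 0.3]
    - [0, 0, 0, 0, 0, 0, 0.3]

```text
time_s: 25.13
position: [462.6, -321.0, 427.4]
tcp_rot: [-1.537, -0.153, 0.155]
ft_force: [0.6, 1.9, 0.3]
opening: 59.4
```

```bash
python3 - <<'E'
from workcell import bot
from h import *
import pickle
s,M=st(bot,[451.5,-341.5,380],8.1)
i=bot.camera_info("wrist");pickle.dump(i,open('w15.pkl','wb'))
im=bot.read_camera("wrist");cv2.imwrite("pics/w15.png",im)
E
```

```text
t 25.13 pos [ 462.6 -321.   427.4] xaz 11.27 tilt y [-0.0045  0.0284 -0.9996] F [0.64 1.86 0.27] open 59.4 q7 [ 0.88  0.52 -0.48  1.72  0.25  0.99  0.51]
tool shift mm [-14.9  46.8 -19.3]
tool-y turn deg 3.17
level turn deg(tool) [-1.64  0.    0.07]
```

View pics/w15.png

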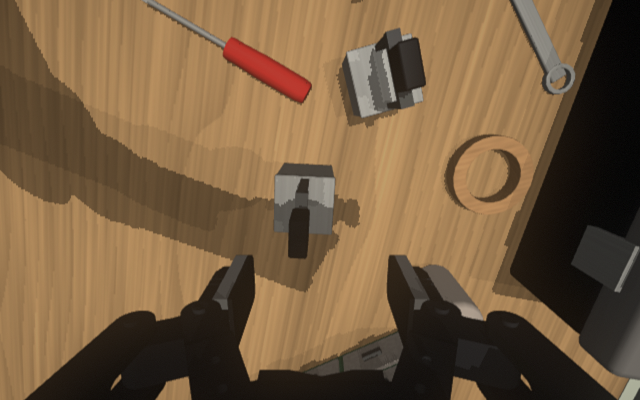

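Emit:
step_arm:
  deltas:
    - [-0.6, 1.1, 0, -0.005, 0.01, -0.006, 0.3]
    - [-0.5, 1.1, 0, -0.005, 0.01, -0.006, 0.3]
    - [-0.5, 1, 0, -0.004, 0.01, -0.006, 0.3]
    - [0, 0, 0, 0, 0, 0, 0.3]
    - [0, 0, 0, 0, 0, 0, 0.3]

```text
time_s: 25.6
position: [457.6, -329.7, 396.5]
tcp_rot: [-1.563, -0.125, 0.121]
ft_force: [-0.1, 1.2, -0.3]
opening: 59.9
```

```bash
python3 - <<'E'
from workcell import bot
from h import *
s,M=st(bot,[451.5,-341.5,312],8.1)
E
```

```text
t 25.6 pos [ 457.6 -329.7  396.5] xaz 8.97 tilt y [ 0.0025  0.0043 -1.    ] F [-0.06  1.15 -0.34] open 59.9 q7 [ 0.87  0.55 -0.45  1.76  0.28  0.9   0.46]
tool shift mm [ -8.1  84.4 -11. ]
tool-y turn deg 0.87
level turn deg(tool) [-0.22  0.    0.18]
```

Emit:
step_arm:
  deltas:
    - [-0.2, 0.5, 0.1, -0.005, 0.015, -0.007, 0.3]
    - [0, 0.4, 0, -0.004, 0.015, -0.005, 0.3]
    - [0, 0, 0, 0, 0.01, 0, 0.3]
    - [0, 0, 0, 0, 0, 0, 0.3]

```text
time_s: 25.93
position: [455.6, -336.0, 358.5]
tcp_rot: [-1.566, -0.126, 0.114]
ft_force: [0.5, 0.6, -1.1]
opening: 59.9
```

```bash
python3 - <<'E'
from workcell import bot
from h import *
s,M=st(bot,[451.5,-341.5,312],8.1)
E
```

```text
t 25.93 pos [ 455.6 -336.   358.5] xaz 8.78 tilt y [ 0.0076  0.0019 -1.    ] F [ 0.47  0.57 -1.13] open 59.9 q7 [ 0.86  0.59 -0.43  1.8   0.32  0.81  0.44]
tool shift mm [-5.3 46.4 -4.8]
tool-y turn deg 0.68
level turn deg(tool) [-0.04 -0.    0.44]
```

Emit:
step_arm:
  deltas:
    - [0, 0.5, 0.3, -0.004, 0.012, -0.005, 0.3]
    - [0, 0.3, 0.2, -0.003, 0.012, -0.003, 0.3]
    - [0, 0, 0, 0, 0.012, 0, 0.3]
    - [0, 0, 0, 0, 0.006, 0, 0.3]
    - [0, 0, 0, 0, 0, 0, 0.3]

```text
time_s: 26.35
position: [451.8, -343.5, 314.8]
tcp_rot: [-1.568, -0.113, 0.111]
ft_force: [0.0, -0.2, -0.6]
opening: 59.9
```

```bash
python3 - <<'E'
from workcell import bot
from h import *
s,M=st(bot,[451.5,-341.5,312],8.1)
E
```

```text
t 26.35 pos [ 451.8 -343.5  314.8] xaz 8.15 tilt y [ 0.0012 -0.     -1.    ] F [ 0.03 -0.25 -0.64] open 59.9 q7 [ 0.85  0.65 -0.39  1.83  0.35  0.73  0.41]
tool shift mm [-0.1  2.8  2. ]
tool-y turn deg 0.05
level turn deg(tool) [0.01 0.   0.07]
```

Emit:
step_arm:
  deltas:
    - [0, 0, 0, 0, 0.004, 0.002, 0.5]
    - [0, 0, 0, 0, 0, 0, 1]
    - [0, 0, 0, 0, 0, 0, 1]
    - [0, 0, 0, 0, 0, 0, 1]
    - [0, 0, 0, 0, 0, 0, 1]
    - [0, 0, 0, 0, 0, 0, 1]
  newtons: 100

```text
time_s: 26.85
position: [451.1, -341.4, 310.7]
tcp_rot: [-1.568, -0.111, 0.112]
ft_force: [0.1, -0.7, -3.6]
opening: 12.4
```

```bash
python3 - <<'E'
from workcell import bot
from h import *
s,M=st(bot,[451.5,-341.5,312],8.1)
E
```

```text
t 26.85 pos [ 451.1 -341.4  310.7] xaz 8.14 tilt y [-1.e-04  0.e+00 -1.e+00] F [ 0.08 -0.66 -3.63] open 12.4 q7 [ 0.85  0.66 -0.39  1.84  0.36  0.72  0.4 ]
tool shift mm [ 0.3 -1.3 -0.2]
tool-y turn deg 0.04
level turn deg(tool) [-0.    0.   -0.01]
```

Emit:
step_arm:
  deltas:
    - [0, 0, 0, 0, -0.015, 0, 1]
    - [0, 0, 0, 0, -0.025, 0, 1]
    - [0, 0, 0, 0, -0.035, 0, 1]
    - [0, 0, 0, 0, -0.035, 0, 1]
    - [0, 0, 0, 0, -0.035, 0, 1]
    - [0, 0, 0, 0, -0.035, 0, 1]
    - [0, 0, 0, 0, -0.02, 0, 1]
    - [0, 0, 0, 0, 0, 0, 1]
    - [0, 0, 0, 0, 0, 0, 1]

```text
time_s: 27.6
position: [448.9, -340.4, 511.7]
tcp_rot: [-1.555, -0.102, 0.123]
ft_force: [-0.2, 1.0, -6.3]
opening: 12.3
```

```bash
python3 - <<'E'
from workcell import bot
from h import *
print(wl(-190,0))
s,M=st(bot,[*wl(-190,0),505],8.4)
cv2.imwrite("pics/w16.png",bot.read_camera("wrist"))
E
```

```text
[442.04916098  63.97048127]
t 27.6 pos [ 448.9 -340.4  511.7] xaz 8.24 tilt y [-0.0142  0.0119 -0.9998] F [-0.17  1.04 -6.3 ] open 12.3 q7 [ 0.92  0.44 -0.48  1.6   0.21  1.18  0.54]
tool shift mm [ 51.3  11.6 401.1]
tool-y turn deg -0.16
level turn deg(tool) [-0.79  0.   -0.71]
```

View pics/w16.png

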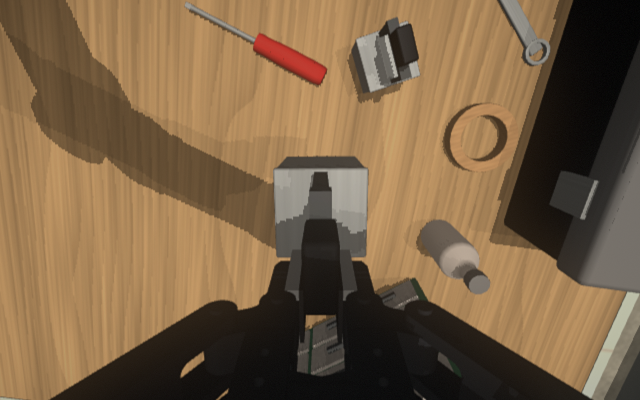

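Emit:
step_arm:
  deltas:
    - [0, 0, -0.1, 0.002, 0, 0.015, 1]
    - [-0.1, 0, -0.1, 0.004, 0, 0.025, 1]
    - [-0.1, 0, -0.1, 0.004, 0, 0.03, 1]
    - [-0.1, 0, -0.1, 0.004, 0, 0.032, 1]
    - [0, 0, -0.1, 0.004, 0, 0.032, 1]
    - [0, 0, 0, 0.004, 0, 0.032, 1]
    - [0, 0, 0, 0.004, 0, 0.032, 1]
    - [0, 0, 0, 0.004, 0, 0.032, 1]
    - [0, 0, 0, 0.004, 0, 0.032, 1]
    - [0, 0, 0, 0.004, 0, 0.032, 1]
    - [0, 0, 0, 0.004, 0, 0.032, 1]
    - [0, 0, 0, 0.004, 0, 0.03, 1]
    - [0, 0, 0, 0.003, 0, 0.02, 1]
    - [0, 0, 0, 0, 0, 0.01, 1]
    - [0, 0, 0, 0, 0, 0, 1]

```text
time_s: 28.9
position: [430.7, 61.8, 483.0]
tcp_rot: [-1.54, -0.063, 0.156]
ft_force: [-0.2, -0.9, -6.0]
opening: 12.4
```

```bash
python3 - <<'E'
from workcell import bot
from h import *
s,M=st(bot,[*wl(-190,0),384],8.4);print(loc(s))
E
```

```text
t 28.9 pos [430.7  61.8 483. ] xaz 8.08 tilt y [-0.0614  0.023  -0.9978] F [-0.18 -0.95 -5.99] open 12.4 q7 [ 0.31  0.29 -0.65  1.93  0.15  1.03 -0.26]
tool shift mm [17.3 98.2 -2.5]
tool-y turn deg -0.32
level turn deg(tool) [-1.8 -0.  -3.3]
[-201.59481203   -0.52578023]
```

Emit:
step_arm:
  deltas:
    - [-0.6, -0.1, -1.1, 0.003, 0, 0, 1]
    - [-0.6, -0.1, -1.1, 0.003, 0.01, 0, 1]
    - [-0.6, -0.1, -1.1, 0.003, 0.02, 0, 1]
    - [0, 0, 0, 0, 0.02, 0, 1]
    - [0, 0, 0, 0, 0, 0, 1]
    - [0, 0, 0, 0, 0, 0, 1]

```text
time_s: 29.4
position: [438.6, 57.0, 425.5]
tcp_rot: [-1.574, -0.109, 0.114]
ft_force: [1.3, 0.5, -5.6]
opening: 12.4
```

```bash
python3 - <<'E'
from workcell import bot
from h import *
s,M=st(bot,[*wl(-190,0),384],8.4);print(loc(s))
E
```

```text
t 29.4 pos [438.6  57.  425.5] xaz 8.13 tilt y [-0.0027 -0.0066 -1.    ] F [ 1.35  0.54 -5.64] open 12.4 q7 [ 0.26  0.35 -0.61  2.03  0.27  0.84 -0.36]
tool shift mm [ 4.6 41.4  6.7]
tool-y turn deg -0.27
level turn deg(tool) [ 0.36 -0.   -0.21]
[-194.44842793   -6.41803099]
```

Emit:
step_arm:
  deltas:
    - [0.2, -0.2, -0.1, 0.001, 0.015, 0.004, 1]
    - [0.1, -0.1, -0.1, 0.001, 0.015, 0.003, 1]
    - [0, 0, 0, 0, 0.01, 0, 1]
    - [0, 0, 0, 0, 0, 0, 1]
    - [0, 0, 0, 0, 0, 0, 1]

```text
time_s: 29.82
position: [441.8, 59.9, 386.6]
tcp_rot: [-1.572, -0.112, 0.107]
ft_force: [0.3, 0.5, -7.5]
opening: 12.5
```

```bash
python3 - <<'E'
from workcell import bot
from h import *
s,M=st(bot,[*wl(-190,0),384],8.4);print(loc(s))
a=bot.read_camera("scene");b=bot.read_camera("side")
cv2.imwrite("pics/s8.png",cv2.resize(a[110:260,260:420],None,fx=4,fy=4,interpolation=cv2.INTER_CUBIC)[:600])
cv2.imwrite("pics/d8.png",cv2.resize(b[140:290,230:400],None,fx=4,fy=4,interpolation=cv2.INTER_CUBIC)[:600])
E
```

```text
t 29.82 pos [441.8  59.9 386.6] xaz 7.99 tilt y [ 0.004  -0.0032 -1.    ] F [ 0.3   0.49 -7.47] open 12.5 q7 [ 0.22  0.41 -0.57  2.07  0.34  0.74 -0.42]
tool shift mm [0.8 2.6 4. ]
tool-y turn deg -0.41
level turn deg(tool) [ 0.22 -0.    0.2 ]
[-190.84088884   -3.97968178]
```

View pics/s8.png

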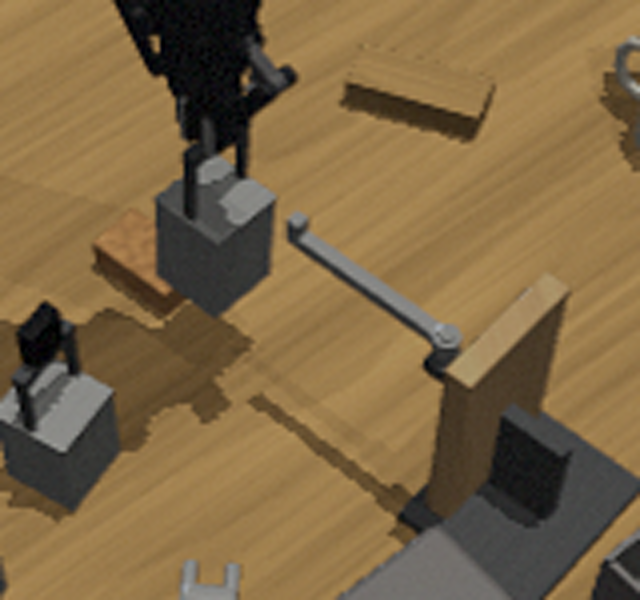

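View pics/d8.png

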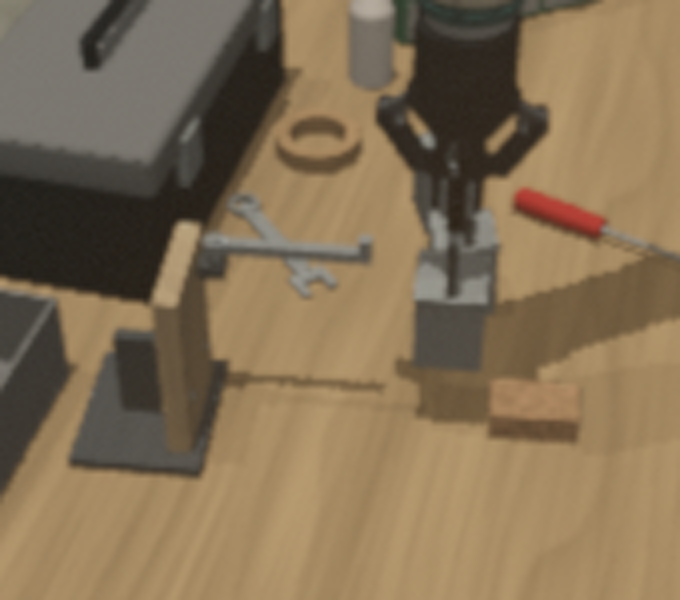

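Emit:
step_arm:
  deltas:
    - [0.2, -0.4, 0.2, 0.008, 0.003, 0.005, 1]
    - [0, 0, 0, 0.01, 0, 0, 1]
    - [0, 0, 0, 0.01, 0, 0, 1]
    - [0, 0, 0, 0, 0, 0, 1]
    - [0, 0, 0, 0, 0, 0, 1]

```text
time_s: 30.33
position: [473.5, 69.9, 386.7]
tcp_rot: [-1.567, -0.12, 0.108]
ft_force: [-0.1, -0.1, -5.7]
opening: 12.4
```

```bash
python3 - <<'E'
from workcell import bot
from h import *
s,M=st(bot,[*wl(-70,0),384],8.4);print(loc(s), 'at bar height',loc({'position':s['position']+210*M[:,1]}))
E
```

```text
t 30.33 pos [473.5  69.9 386.7] xaz 8.35 tilt y [ 0.0075  0.001  -1.    ] F [-0.1  -0.06 -5.7 ] open 12.4 q7 [ 0.2   0.46 -0.57  2.    0.35  0.78 -0.42]
tool shift mm [88.   3.3 -1.2]
tool-y turn deg -0.05
level turn deg(tool) [ 0.01 -0.    0.44]
[-158.05708755    1.31467231] at bar height [-156.45920179    1.29215813]
```

Emit:
step_arm:
  deltas:
    - [0, 0, 0.2, 0.01, 0.001, 0, 1]
    - [0, 0, 0.2, 0.01, 0, 0, 1]
    - [0, 0, 0.2, 0.01, 0, 0, 1]
    - [0, 0, 0.1, 0.01, 0, 0, 1]
    - [0, 0, 0, 0, 0, 0, 1]

```text
time_s: 30.75
position: [515.2, 76.1, 386.1]
tcp_rot: [-1.569, -0.11, 0.119]
ft_force: [1.1, 0.1, -5.5]
opening: 12.5
```

```bash
python3 - <<'E'
from workcell import bot
from h import *
s,M=st(bot,[*wl(-70,0),384],8.4);print(loc(s), 'at bar height',loc({'position':s['position']+210*M[:,1]}))
a=bot.read_camera("scene");b=bot.read_camera("side")
cv2.imwrite("pics/s9.png",cv2.resize(a[110:260,260:420],None,fx=4,fy=4,interpolation=cv2.INTER_CUBIC)[:600])
cv2.imwrite("pics/d9.png",cv2.resize(b[140:290,230:400],None,fx=4,fy=4,interpolation=cv2.INTER_CUBIC)[:600])
E
```

```text
t 30.75 pos [515.2  76.1 386.1] xaz 8.37 tilt y [-0.0054 -0.0015 -1.    ] F [ 1.1   0.14 -5.45] open 12.5 q7 [ 0.18  0.52 -0.55  1.88  0.36  0.84 -0.41]
tool shift mm [45.9  1.9 -1.3]
tool-y turn deg -0.03
level turn deg(tool) [ 0.04  0.   -0.32]
[-115.85482826    1.30212114] at bar height [-117.02887185    1.16621433]
```

View pics/s9.png

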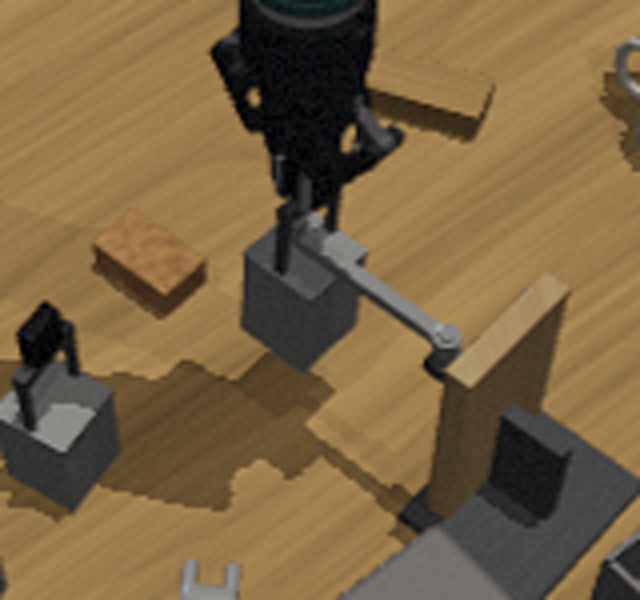

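View pics/d9.png

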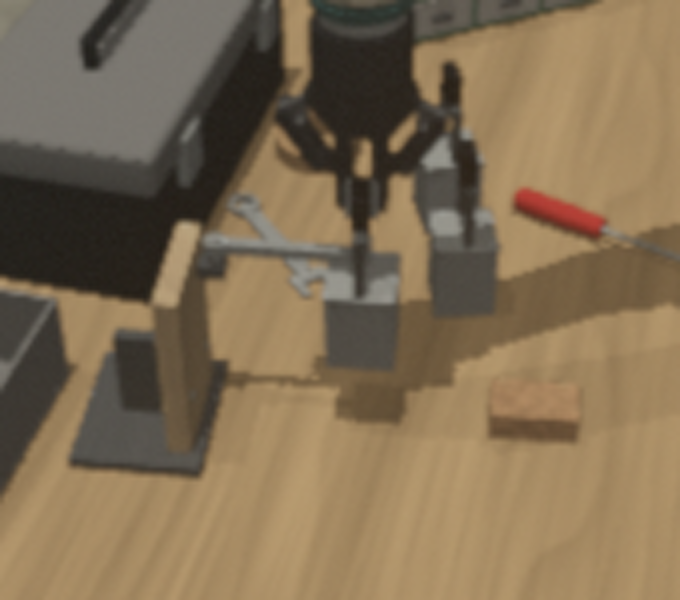

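Emit:
step_arm:
  deltas:
    - [0, 0, -0.1, 0.011, 0.001, -0.001, 1]
    - [0, 0, 0, 0.011, 0, 0, 1]
    - [0, 0, 0, 0.011, 0, 0, 1]
    - [0, 0, 0, 0.01, 0, 0, 1]
    - [0, 0, 0, 0, 0, 0, 1]

```text
time_s: 31.27
position: [554.4, 80.8, 383.7]
tcp_rot: [-1.572, -0.105, 0.127]
ft_force: [0.8, -0.2, -6.8]
opening: 12.3
```

```bash
python3 - <<'E'
from workcell import bot
from h import *
s,M=st(bot,[*wl(-70,0),358],8.4);print(loc(s), 'at bar height',loc({'position':s['position']+210*M[:,1]}))
a=bot.read_camera("scene");b=bot.read_camera("side")
cv2.imwrite("pics/s10.png",cv2.resize(a[110:260,260:420],None,fx=4,fy=4,interpolation=cv2.INTER_CUBIC)[:600])
cv2.imwrite("pics/d10.png",cv2.resize(b[140:290,230:400],None,fx=4,fy=4,interpolation=cv2.INTER_CUBIC)[:600])
E
```

```text
t 31.27 pos [554.4  80.8 383.7] xaz 8.43 tilt y [-0.0134 -0.0054 -0.9999] F [ 0.84 -0.24 -6.79] open 12.3 q7 [ 0.16  0.58 -0.54  1.78  0.37  0.9  -0.4 ]
tool shift mm [ 6.7 25.6 -0.1]
tool-y turn deg 0.03
level turn deg(tool) [ 0.19  0.   -0.81]
[-76.38366622   0.16426419] at bar height [-79.33568362  -0.54551162]
```

View pics/s10.png

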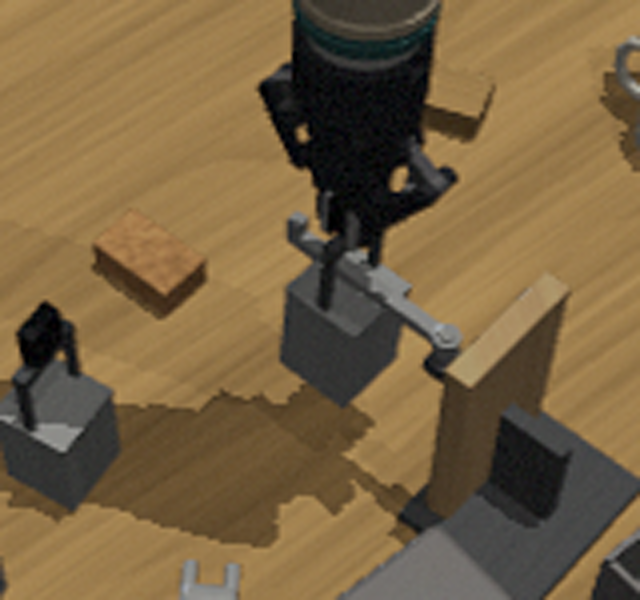

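View pics/d10.png

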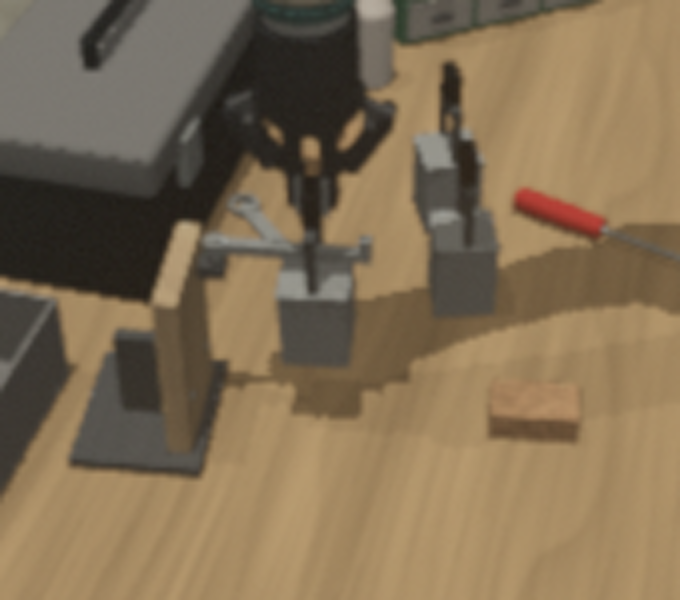

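Emit:
step_arm:
  deltas:
    - [0.1, 0, -0.4, 0.004, 0.004, 0, 1]
    - [0.1, 0, -0.4, 0.004, 0.006, 0, 1]
    - [0, 0, 0, 0, 0.006, 0, 1]
    - [0, 0, 0, 0, 0.003, 0, 1]
    - [0, 0, 0, 0, 0, 0, 1]

```text
time_s: 31.78
position: [558.3, 81.3, 361.8]
tcp_rot: [-1.57, -0.112, 0.121]
ft_force: [0.4, 0.2, -5.6]
opening: 12.4
```

```bash
python3 - <<'E'
from workcell import bot
from h import *
s,M=st(bot,[*wl(-70,0),358],8.4);print(loc(s), 'at bar height',loc({'position':s['position']+185*M[:,1]}))
E
```

```text
t 31.78 pos [558.3  81.3 361.8] xaz 8.5 tilt y [-0.0062 -0.0023 -1.    ] F [ 0.44  0.18 -5.62] open 12.4 q7 [ 0.15  0.61 -0.53  1.79  0.39  0.85 -0.42]
tool shift mm [ 2.5  3.8 -0.1]
tool-y turn deg 0.1
level turn deg(tool) [ 0.08 -0.   -0.37]
[-72.4833348    0.11476495] at bar height [-73.67911556  -0.14168939]
```

Emit:
step_arm:
  deltas:
    - [0, 0, -0.3, 0.001, 0.002, 0, 1]
    - [0, 0, 0, 0, 0.002, 0, 1]

```text
time_s: 31.95
position: [559.1, 81.5, 358.3]
tcp_rot: [-1.57, -0.116, 0.117]
ft_force: [-3.9, -2.0, 16.5]
opening: 12.6
```

Emit:
step_arm:
  deltas:
    - [0, 0, 0, 0, -0.0005, 0, 1]
    - [0, 0, 0, 0, 0, 0, 1]

```text
time_s: 32.12
position: [559.3, 81.7, 359.5]
tcp_rot: [-1.57, -0.117, 0.116]
ft_force: [-0.5, 0.7, -5.7]
opening: 12.3
```

Emit:
step_arm:
  deltas:
    - [0, 0, 0, 0, 0.0015, 0, 1]
    - [0, 0, 0, 0, 0, 0, 1]

```text
time_s: 32.28
position: [559.3, 81.8, 358.8]
tcp_rot: [-1.57, -0.118, 0.115]
ft_force: [-1.9, -0.8, -3.1]
opening: 12.3
```

Emit:
step_arm:
  deltas:
    - [0, 0, 0, 0, 0.0005, 0, 0.85]
    - [0, 0, 0, 0, 0, 0, 0.75]
    - [0, 0, 0, 0, 0, 0, 0.65]
    - [0, 0, 0, 0, 0, 0, 0.6]
    - [0, 0, 0, 0, 0, 0, 0.6]

```text
time_s: 32.7
position: [560.7, 82.6, 360.1]
tcp_rot: [-1.569, -0.122, 0.111]
ft_force: [0.9, 0.2, -0.1]
opening: 34.0
```

```bash
python3 - <<'E'
from workcell import bot
from h import *
s,M=st(bot,[*wl(-70,0),358],8.4)
a=bot.read_camera("scene");b=bot.read_camera("side")
cv2.imwrite("pics/s11.png",cv2.resize(a[110:260,260:420],None,fx=4,fy=4,interpolation=cv2.INTER_CUBIC)[:600])
cv2.imwrite("pics/d11.png",cv2.resize(b[140:290,230:400],None,fx=4,fy=4,interpolation=cv2.INTER_CUBIC)[:600])
E
```

```text
t 32.7 pos [560.7  82.6 360.1] xaz 8.5 tilt y [ 7.6e-03 -4.0e-04 -1.0e+00] F [ 0.85  0.15 -0.1 ] open 34.0 q7 [ 0.14  0.61 -0.52  1.8   0.4   0.84 -0.43]
tool shift mm [-0.1  2.1 -1. ]
tool-y turn deg 0.1
level turn deg(tool) [ 0.09 -0.    0.43]
```

View pics/s11.png

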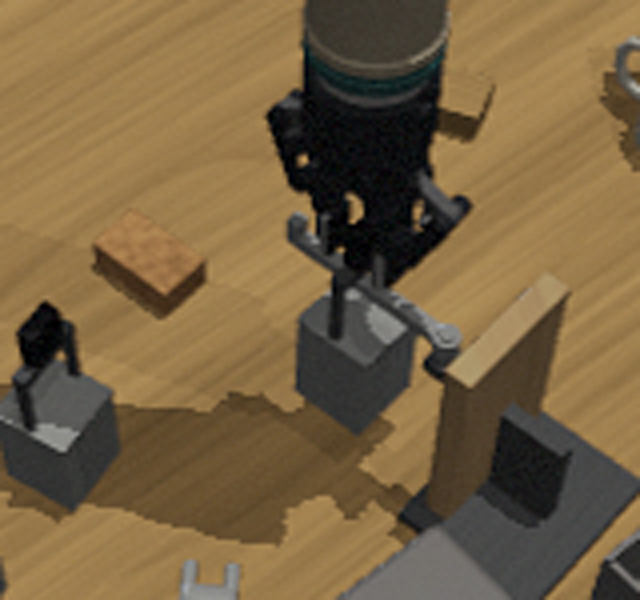

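View pics/d11.png

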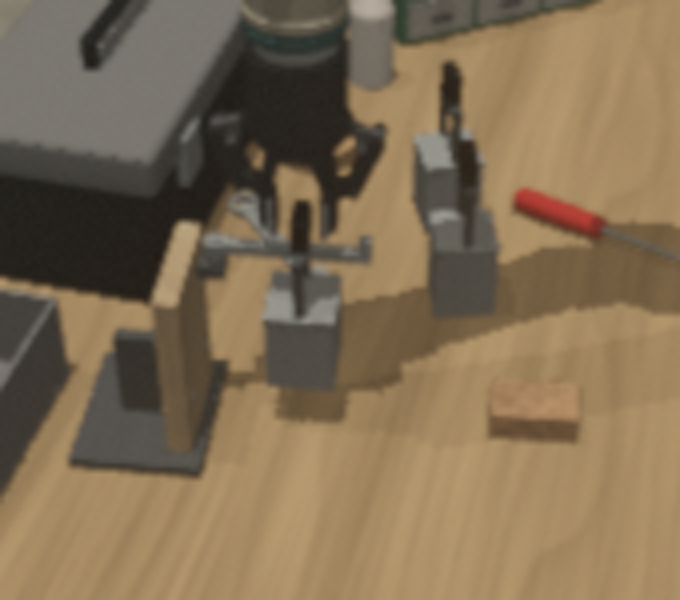

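Emit:
step_arm:
  deltas:
    - [0, 0, 0, 0, -0.01, 0, 0.6]
    - [0, 0, 0, 0, -0.015, 0, 0.6]
    - [0, 0, 0, 0, -0.025, 0, 0.6]
    - [0, 0, 0, 0, -0.03, 0, 0.6]
    - [0, 0, 0, 0, -0.03, 0, 0.6]
    - [0, 0, 0, 0, -0.03, -0.03, 0.6]
    - [0, 0, 0, -0.02, 0, -0.035, 0.6]
    - [0, 0, 0, -0.02, 0, -0.035, 0.6]
    - [0, 0, 0, -0.02, 0, -0.03, 0.6]
    - [0, 0, 0, 0, 0, 0, 0.6]

```text
time_s: 33.63
position: [519.0, -54.6, 511.7]
tcp_rot: [-1.567, -0.136, 0.114]
ft_force: [-0.7, -0.4, -0.4]
opening: 34.2
```

```bash
python3 - <<'E'
from workcell import bot
from h import *
s,M=st(bot)
i=bot.camera_info("wrist")
a=bot.read_camera("scene");b=bot.read_camera("side");w=bot.read_camera("wrist")
cv2.imwrite("pics/w12b.png",w); cv2.imwrite("pics/s12f.png",a)
cv2.imwrite("pics/s12.png",cv2.resize(a[110:260,260:420],None,fx=4,fy=4,interpolation=cv2.INTER_CUBIC)[:600])
cv2.imwrite("pics/d12.png",cv2.resize(b[120:270,230:400],None,fx=4,fy=4,interpolation=cv2.INTER_CUBIC)[:600])
for a in (86,88,90):
    t=np.radians(a); print(a,[proj(i,[*wl(-r*np.sin(t),r*np.cos(t)),z])[0].round(1) for r,z in((0,175),(120,187),(100,175),(40,175))])
E
```

```text
t 33.63 pos [519.  -54.6 511.7] xaz 9.12 tilt y [ 0.0135  0.0016 -0.9999] F [-0.67 -0.36 -0.39] open 34.2 q7 [ 0.48  0.37 -0.6   1.71  0.23  1.11 -0.03]
level turn deg(tool) [0.03 0.   0.78]
86 [array([477.5,  29.4]), array([331.6,  11.9]), array([355.7,  17.8]), array([429.2,  24.8])]
88 [array([477.5,  29.4]), array([331.2,  18. ]), array([355.3,  22.6]), array([428.9,  26.7])]
90 [array([477.5,  29.4]), array([331.,  24.]), array([355. ,  27.4]), array([428.7,  28.6])]
```

View pics/w12b.png

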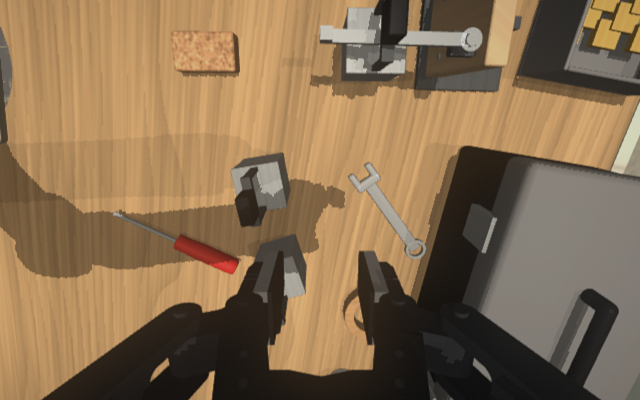

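View pics/s12.png

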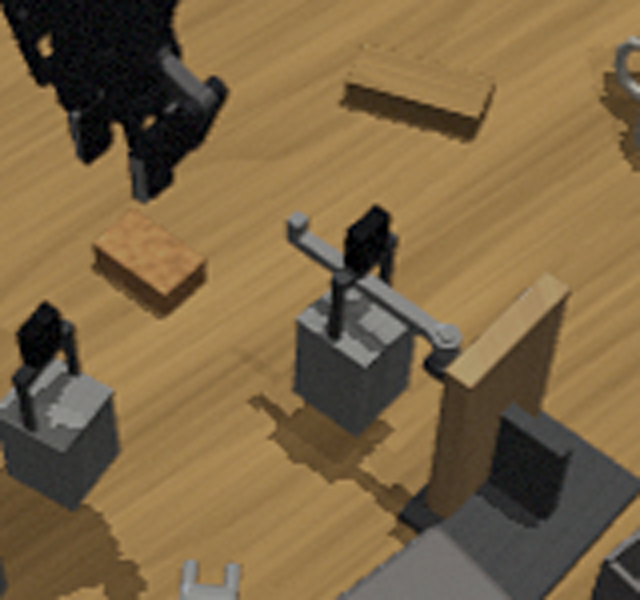

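View pics/d12.png

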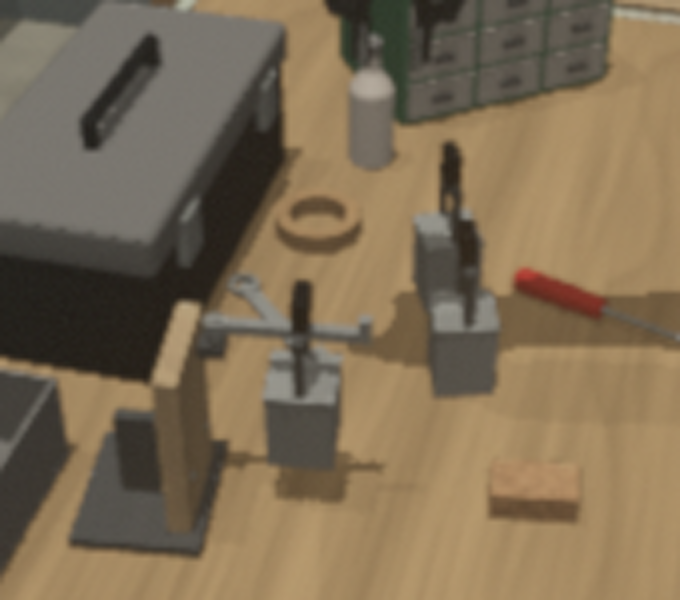

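View pics/s12f.png

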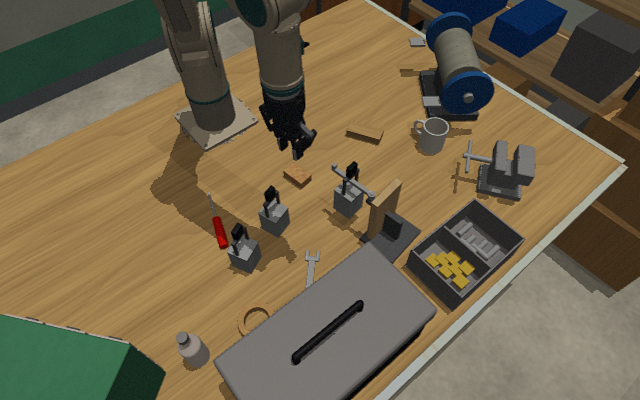

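```bash
python3 - <<'E'
from workcell import bot
import cv2,numpy as np
a=cv2.imread('pics/scene0.png').astype(np.float32);b=bot.read_camera("scene").astype(np.float32)
g=lambda i:cv2.cvtColor(i.astype(np.uint8),cv2.COLOR_BGR2GRAY).astype(np.float32)
for n,(x0,y0,x1,y1) in dict(M=(225,220,265,275),Rt=(256,182,292,238),screw=(205,190,230,250),block=(280,160,315,190),wrench=(300,248,325,285)).items():
    print(n,cv2.phaseCorrelate(g(a)[y0:y1,x0:x1].copy(),g(b)[y0:y1,x0:x1].copy()))
c=b[110:260,260:420]; cv2.imwrite('pics/s13.png',cv2.resize(c,None,fx=4,fy=4))
p=cv2.imread('pics/s12f.png').astype(np.float32); print('still: mean diff on hung tin',np.abs(p[150:225,325:380]-b[150:225,325:380]).mean())
print(bot.sign_off(), bot.observe()['time_s'])
E
```

```text
M ((0.7256942384170877, 0.360041310913644), 0.7203548487027486)
Rt ((0.44182355070522306, 0.05178658371604428), 0.8144903350759436)
screw ((0.891354024557856, -0.27415702949543785), 0.8138104394276937)
block ((-0.06370664899411693, -0.007964611655177478), 0.9973518640906722)
wrench ((0.5187904292895524, 0.00773847000163741), 1.0129806785583495)
still: mean diff on hung tin 2.25301
the job is handed in; nothing more can be done
the job is handed in; nothing more can be done[ WARN:0@1.527] global loadsave.cpp:1063 imwrite_ Unsupported depth image for selected encoder is fallbacked to CV_8U.
```

The heavy tin hangs on the swung-out hook by the arch of its handle, and I handed the job in at about 34 s of the 72 s allowed.

**Finding the ingot:** I lifted all three tins in turn.
- The middle tin read about 2 N and the right one about 1.6 N, so both are empty. Each went back down where it stood.
- The left tin read about 6.3 N, roughly 0.64 kg, so it holds the ingot.

**Swinging the hook:** I pushed the hook out with closed fingers until it met its stop. After the first push the camera showed it resting about 3° short. I pushed it again and backed off slowly; it then measured about 89.5° and stayed there.

**Hanging the tin:** I threaded the left tin's handle over the upturned end of the bar, lowered it near the hook's middle, released it and moved the gripper clear.

**Last checks:**
- The hung tin was steady in two successive pictures, with the hook still at about 90°.
- The two empty tins stand upright, less than 1 pixel (about 1–2 mm) from where they started.
- Three of the bystanders (screwdriver, wrench, sanding block) also showed shifts under 1 pixel, which I put down to changed shadows. The mug, bottle, tape and offcut I checked only by eye, and they looked unmoved.
- While setting down the right-hand tin I pressed it onto the bench with about 33 N for a moment. It was the highest force in any reading; those come at the end of each move, so brief peaks could have gone unseen.

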